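# Set up the parts-cleaning bath

## Robot

A 6-joint arm with a two-finger parallel gripper is mounted at the origin on a cart in front of the work surface, level with it; the furniture and walls round the work are solid. World frame = base frame: x ahead of the robot, y to its left, z up, the work surface at z = 0. Lengths are in m, angles in rad, forces in N, time in s.
With the tool pointing down it reaches from about 0.225 to 0.875 m from the base axis. Payload 3.4 kg.
Tool frame: the origin (TCP) lies at the very end of the fingers, on their centre line; the grasp point (between the pads) lies 19 mm behind it; z points along the fingers, y is the direction in which the jaws open and shut (so a half turn about z gives the same grasp; the last joint's range is limited). The gripper opens to 85 mm and grips with 20 to 120 N. Pads are 22 mm wide; open, the fingers measure 114 mm over their backs; the gripper's body (76 mm by 85 mm) begins 54 mm behind the grasp point. The pads swing forward as they close: fully open they stand 13 mm farther back than shut.
Start: joints at [1.21, 0.276, 1.505, -0, 1.361, -0.121], TCP at [0.137, 0.559, 0.231] pointing down, gripper open.
Joint ranges: [-2.89, 2.89], [-0.75, 2.08], [0.22, 2.7], [-1.18, 4.32], [0.11, 2.71], [-2.7, 2.7]. Speed limits (rad/s): [2.57, 2.57, 3.14, 3.14, 3.14, 3.14].

## Interface

Orientations are given as a unit quaternion [w, x, y, z].
In Python, from rig import manip, viewer, job gives the robot as it stands.
- The arm moves only by the shell command python3 -m crank 'ROWS' [OPENING] [FORCE]. ROWS is JSON, a list of rows, each a list of 6 numbers: the shift along the tool's x, y, z in m, then the turn, a rotation vector about the tool's x, y, z in degrees. In form: [[dx, dy, dz, rx, ry, rz], ...]. A call has 1 to 20 rows; each row is the pose to reach, as a shift and turn from the pose measured when the call began, along the tool's axes at that moment; what a row does not reach only later rows make up. A row lasts 1/8 s, in which the tool goes at most 62.5 mm and 10.7 degrees, less where a joint would pass 70% of its speed; a pose out of reach is approached as far as the arm can. A call with a gripper value outside its range is refused whole. OPENING is the opening, from 0 (shut) to 1 (fully open), set as the call begins (- or left out, the last holds). The fingers move at their own pace and stop on an object; FORCE is the grip in N (left out, the last holds). Time passes only in rows, so rows that repeat a pose let the fingers close. It gives the time, the measured TCP pose, the force and the opening at its end, in the units of the state.
- manip.get_state(): the state, without advancing time (a new reading comes with each control period).
- viewer.get_image(name): name is "scene" or "top"; returns a dict with "frame" (400x640x3 uint8, blue, green, red), "range_z" (400x640 float32, m along the optical axis (not along the pixel's ray), 0 where there is no reading), "intrinsics" (3x3 intrinsics, pixels), "D" ([k1, k2, p1, p2, k3] as OpenCV has them; the pictures are not rectified), "world_from_camera" (4x4, takes a point from camera to world coordinates). Camera axes: x right, y up, looking along -z (the intrinsics and any distortion apply to the point x, -y, -z); pixel columns grow to the right and rows downward; lengths in m; the calibration is good to about 2 mm. A picture is of the moment at which its call begins.
- job.sign_off(): hands the job in, once; it reports no verdict.
The state is a dict: "clock": time; "qpos": joint angles; "qd": joint speeds; "effort": joint torques, N m; "position": TCP position; "ee_rot": TCP orientation; "contact_force": force on the tool from outside, world axes, zero at the start; "moment": the same for the moment, N m; "width": finger opening in m.
Only numpy, scipy, OpenCV 4.12 (cv2) and the standard library are available. Lean on these libraries where they do the work, as an engineer would, in place of code of your own. Each camera call takes 0.05 s, during which the arm holds its last target. There are 200 camera calls.

## Task

Set up the cleaning bath: first seat the loose white trough fully home on the white base, with both locating pegs through the slots in its end ears. Then hang every wire basket on a long side of the trough by its bent lip, upright and inside the trough, clear of the bottom, and finally push the base's toggle lever right over towards you to switch it on. Leave the bottles, jar, dish, timer and eraser round about where they are.

Things in the scene. Friction and masses are not known exactly. Their poses are not given: they have to be found in the camera images.
- base_seat (a point): point on the flat top of the base (30 mm above the worktop) midway between its two pegs; axes as the base. The trough's origin belongs here when it is seated.
- switch (a joint): toggle lever on the base: 0 leaning to the base's +x side, away from the robot (off), 1.0 rad leaning to its -x side (on, end stop); stays where it is left, turns easily about the base's y axis.
- basket_0: One of three like steel wire baskets of metal fittings (may be absent), 0.3 kg, bottom-heavy, 38 (x) x 56 (y) x 46 mm high, solid; origin under its centre, z up. Back plate at -x rises to a 40 mm wide lip bent outward (underside z = 55 mm) and down: 12 mm slot from x = -31 to -19 mm, outer hook 3 mm thick, down to z = 40 mm. Bail handle: black bar along y, 16 x 12 x 56 mm (x, z, y), centre x = 0, z = 85 mm; grip it across x.
- basket_1: Basket just like basket_0 (may be absent); same origin and axes. Below the handle bar it is free for fingers down to z = 60 mm; the bail's uprights stand at y = +-26 mm. Hung on the trough's wall (75 mm high) a basket's underside is 20 mm above the trough's underside.
- basket_2: Basket just like basket_0 (may be absent); same origin and axes. Three fit along the trough, 66 mm apart.
- base: fixed flat white housing, 124 x 354 x 30 mm; origin on the worktop under the middle between its pegs; long way along y (from -149 to +205 mm), x points away from the robot. Two fixed upright steel pegs, 10 mm thick, 23 mm high with tapered tops, stand on its top at x = 0, y = -121 and +121 mm. The toggle stands on it at y = +178 mm.
- trough: loose open white plastic trough, 68 (x) x 218 (y) x 75 mm high, about 0.75 kg; walls and floor 7 mm; origin at the centre of its underside, z up. A 6 mm thick, 44 mm wide ear at the bottom of each end reaches to y = +-138 mm, with an upright slot at y = +-122 mm, 14 (x) by 18 mm (y), for the pegs. Goes on either way round. Grip it across its width at the middle, from above.
- switch_tip (a point): centre of the ball, 26 mm wide, at the free end of the toggle lever (lever 55 mm, pivot 52 mm above the worktop); push it in the base's -x direction, a few newtons.
- jar_by: white screw-cap jar, 68 mm wide, 85 mm high; origin under its centre; bystander, leave
- petri_by: shut petri dish, 60 mm wide, 13 mm high; origin under its centre; bystander, leave
- timer_by: digital timer, 66 x 62 x 18 mm; origin under its centre; bystander, leave
- amber_by: amber bottle, 60 mm wide, 120 mm high; origin under its centre; bystander, leave
- eraser_by: small eraser, 46 x 21 x 13 mm; origin under its centre; bystander, leave
There are look-alikes about, which are no part of the job. Leave any blue look-alike of the basket_0 alone.

How it is judged:
On the way, in this order (a step that is already met when the one before it is completed fails the run):
1. the trough is seated on the base over both pegs and let go, with the toggle still off (z of trough in the frame of base_seat between -0.003 and 0.003 m and horizontal distance between trough and base_seat below 0.007 m and angle between the y axis of trough and the y axis of base, either way round below 0.06 rad and contact force between trough and the fingers below 0.2 N and value of joint switch below 0.5 rad), for 0.2 s.
2. every basket present hangs by its lip inside the seated trough, released, with the toggle still off (z of trough in the frame of base_seat between -0.003 and 0.003 m and horizontal distance between trough and base_seat below 0.007 m and angle between the y axis of trough and the y axis of base, either way round below 0.06 rad and z of basket_0 in the frame of trough between 0.014 and 0.026 m and x of basket_0 in the frame of trough between -0.016 and 0.016 m and y of basket_0 in the frame of trough between -0.079 and 0.079 m and angle between each of basket_0, basket_1, basket_2's own z axis and vertical below 0.2 rad and angle between the x axis of each of basket_0, basket_1, basket_2 and the x axis of trough, either way round below 0.2 rad and contact force between each of basket_0, basket_1, basket_2 and the fingers below 0.2 N and z of basket_1 in the frame of trough between 0.014 and 0.026 m and x of basket_1 in the frame of trough between -0.016 and 0.016 m and y of basket_1 in the frame of trough between -0.079 and 0.079 m and z of basket_2 in the frame of trough between 0.014 and 0.026 m and x of basket_2 in the frame of trough between -0.016 and 0.016 m and y of basket_2 in the frame of trough between -0.079 and 0.079 m and value of joint switch below 0.5 rad), for 0.3 s.
3. the toggle is pushed over to on (value of joint switch above 0.85 rad), for 0.2 s.
At the end, for the whole second after the job is handed in: Trough flat on the base (3 mm in height, 7 mm sideways, 0.06 rad); every basket present hung in it on a long wall (underside 14 to 26 mm above the trough's, within 16 mm of its centre line and 79 mm of its middle, within 0.2 rad), at rest, released; toggle past 0.85 rad (z of trough in the frame of base_seat between -0.003 and 0.003 m and horizontal distance between trough and base_seat below 0.007 m and angle between the y axis of trough and the y axis of base, either way round below 0.06 rad and z of basket_0 in the frame of trough between 0.014 and 0.026 m and x of basket_0 in the frame of trough between -0.016 and 0.016 m and y of basket_0 in the frame of trough between -0.079 and 0.079 m and angle between each of basket_0, basket_1, basket_2's own z axis and vertical below 0.2 rad and angle between the x axis of each of basket_0, basket_1, basket_2 and the x axis of trough, either way round below 0.2 rad and contact force between each of basket_0, basket_1, basket_2 and the fingers below 0.2 N and z of basket_1 in the frame of trough between 0.014 and 0.026 m and x of basket_1 in the frame of trough between -0.016 and 0.016 m and y of basket_1 in the frame of trough between -0.079 and 0.079 m and z of basket_2 in the frame of trough between 0.014 and 0.026 m and x of basket_2 in the frame of trough between -0.016 and 0.016 m and y of basket_2 in the frame of trough between -0.079 and 0.079 m and linear speed of each of basket_0, basket_1, basket_2, trough below 0.02 m/s and value of joint switch above 0.85 rad); the robot touches nothing.
It fails at once if the white jar is knocked over or pushed more than 5 cm (distance of jar_by from where it was at the start of the episode above 0.05 m or angle between jar_by's own z axis and vertical above 0.6 rad).
It fails at once if the petri dish is knocked over or pushed more than 5 cm (distance of petri_by from where it was at the start of the episode above 0.05 m or angle between petri_by's own z axis and vertical above 0.6 rad).
It fails at once if the timer is knocked over or pushed more than 5 cm (distance of timer_by from where it was at the start of the episode above 0.05 m or angle between timer_by's own z axis and vertical above 0.6 rad).
It fails at once if the amber bottle is knocked over or pushed more than 5 cm (distance of amber_by from where it was at the start of the episode above 0.05 m or angle between amber_by's own z axis and vertical above 0.6 rad).
It fails at once if the eraser is knocked over or pushed more than 5 cm (distance of eraser_by from where it was at the start of the episode above 0.05 m or angle between eraser_by's own z axis and vertical above 0.6 rad).
Of basket_0, basket_1, basket_2 only 2 to 3 are there at a start; the rules pass over those that are not, and their reading is None.
At some moment in a run one of basket_0, basket_1, basket_2 may be knocked a few centimetres aside while the robot is not near it.
It also fails if it takes over 208 s, if anything falls off the work surface, if the arm or the gripper's body presses on something with over 40 N, if the wrist force passes 120 N, or if a joint passes its speed limit or range.

## Working session

There is one attempt and no reset: what is moved stays moved. The work goes in short steps, Python scripts to look and compute and a shell command to move; the robot and the scene stay as the last step left them, time stands still between calls to the robot, and variables do not carry over. Pictures are saved under pics/ and viewed, about 12 in all and at most 16, crops included, and the job is handed in when it is done.

```bash
mkdir -p pics; ls
cat > h.py <<'E'
import numpy as np, cv2
from rig import manip, viewer, job
from scipy.spatial.transform import Rotation as R
def grab(n):
    d=viewer.get_image(n); return d
def cloud(d):
    K=np.array(d["intrinsics"]);D=np.array(d["D"],float);z=d["range_z"];h,w=z.shape
    u,v=np.meshgrid(np.arange(w),np.arange(h))
    p=cv2.undistortPoints(np.stack([u,v],-1).reshape(-1,1,2).astype(float),K,D).reshape(h,w,2)
    P=np.stack([p[...,0]*z,-p[...,1]*z,-z,np.ones_like(z)],-1)
    W=(P@np.array(d["world_from_camera"]).T)[...,:3]; W[z<=0]=np.nan
    return W
def st():
    s=manip.get_state(); r=R.from_quat(np.roll(s["ee_rot"],-1))
    return s,r
def rel(target_p,target_R=None):
    s,r=st(); d=r.inv().apply(np.array(target_p)-s["position"])
    rv=np.zeros(3) if target_R is None else (r.inv()*target_R).as_rotvec(degrees=True)
    return np.round(d,4),np.round(rv,2)
E
python3 - <<'E'
from h import *
for n in("scene","top"):
    d=grab(n);cv2.imwrite(f"pics/{n}0.png",d["frame"]);T=np.array(d["world_from_camera"]);print(n,T.round(3).tolist(),np.array(d["intrinsics"]).tolist(),d["D"])
    np.savez(f"{n}0.npz",W=cloud(d),f=d["frame"])
s,r=st();print(s);print(r.as_matrix().round(3))
E
```

```text
pics
scene [[0.794, 0.286, -0.536, -0.15], [-0.607, 0.397, -0.688, -1.012], [0.016, 0.872, 0.488, 0.723], [0.0, 0.0, 0.0, 1.0]] [[414.14245640495164, 0.0, 332.86941863176276], [0.0, 414.14245640495164, 203.71356932684142], [0.0, 0.0, 1.0]] [-0.03637213  0.          0.          0.          0.        ]
top [[-0.023, 0.997, -0.08, 0.411], [-1.0, -0.021, 0.018, -0.125], [0.016, 0.08, 0.997, 1.464], [0.0, 0.0, 0.0, 1.0]] [[454.3129424661816, 0.0, 313.0325651189367], [0.0, 454.3129424661816, 198.6079072532535], [0.0, 0.0, 1.0]] [-0.02786406  0.          0.          0.          0.        ]
{'clock': 0.1, 'qpos': array([ 1.20999235e+00,  2.76541454e-01,  1.50601004e+00,  1.92899167e-05,
        1.36073958e+00, -1.20995745e-01]), 'qd': array([ 2.35594743e-04, -4.57358952e-04, -2.96794717e-03,  1.58421291e-03,
       -2.45845117e-03, -8.40826430e-05]), 'effort': array([ 4.76520690e-04, -4.17708778e+01, -2.46400416e+01, -1.46692009e-04,
        5.85646936e-03,  1.90569114e-05]), 'position': array([0.13639569, 0.55808973, 0.23051931]), 'ee_rot': array([-2.11760287e-04,  1.19618973e-01,  9.92819510e-01, -8.22436854e-04]), 'contact_force': array([-0.71231695, -0.35444614, -0.16977211]), 'moment': array([ 0.00648249, -0.04957339, -0.00360545]), 'width': 0.0852552816010988}
[[-0.971  0.238 -0.001]
 [ 0.238  0.971 -0.002]
 [ 0.    -0.002 -1.   ]]
```

View pics/scene0.png

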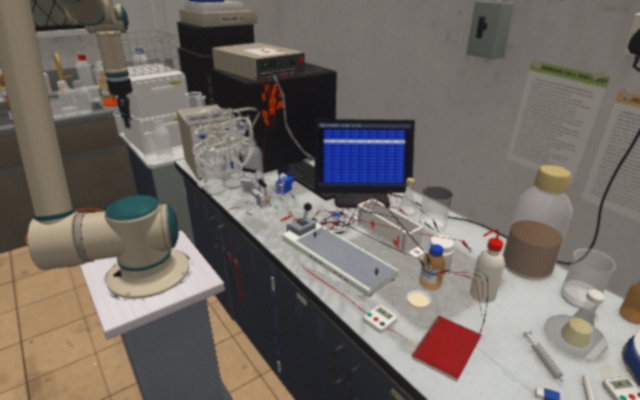

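View pics/top0.png

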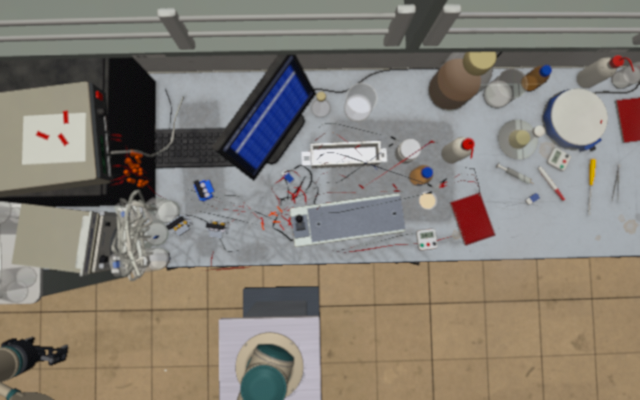

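The trough lies at top (345,153) and the base at (348,220) with its toggle at (299,222). Basket candidates are small dark items at (178,225), (215,225), (205,190) and (288,178). I'll crop closer.

Run:
```python
from h import *
a=np.load("top0.npz")["f"];b=np.load("scene0.npz")["f"]
c1=cv2.resize(a[130:260,140:460],None,fx=2.5,fy=2.5,interpolation=cv2.INTER_CUBIC)
c2=cv2.resize(b[150:310,190:460],None,fx=2.96,fy=1.7*1,interpolation=cv2.INTER_CUBIC)
c2=cv2.resize(b[160:290,190:460],None,fx=2.2,fy=2.2,interpolation=cv2.INTER_CUBIC)
m=np.zeros((c1.shape[0]+c2.shape[0],800,3),np.uint8);m[:c1.shape[0],:c1.shape[1]]=c1;m[c1.shape[0]:,:c2.shape[1]]=c2
cv2.imwrite("pics/c1.png",m[:611]);print(m.shape)
W=np.load("top0.npz")["W"]
for u,v in[(205,190),(288,178),(178,225),(215,225),(345,145),(345,153),(348,220),(299,222),(410,150),(428,200),(427,238),(421,175)]:print(u,v,W[v,u].round(3))
```

```text
(611, 800, 3)
205 190 [0.561 0.19  0.036]
288 178 [ 0.597 -0.071  0.009]
178 225 [0.452 0.277 0.03 ]
215 225 [0.448 0.148 0.091]
345 145 [ 0.691 -0.254  0.057]
345 153 [ 0.676 -0.258  0.003]
348 220 [ 0.457 -0.259  0.028]
299 222 [ 0.451 -0.105  0.109]
410 150 [ 0.666 -0.451  0.089]
428 200 [ 0.516 -0.521  0.011]
427 238 [ 0.394 -0.511  0.019]
421 175 [ 0.585 -0.478  0.104]
```

View pics/c1.png

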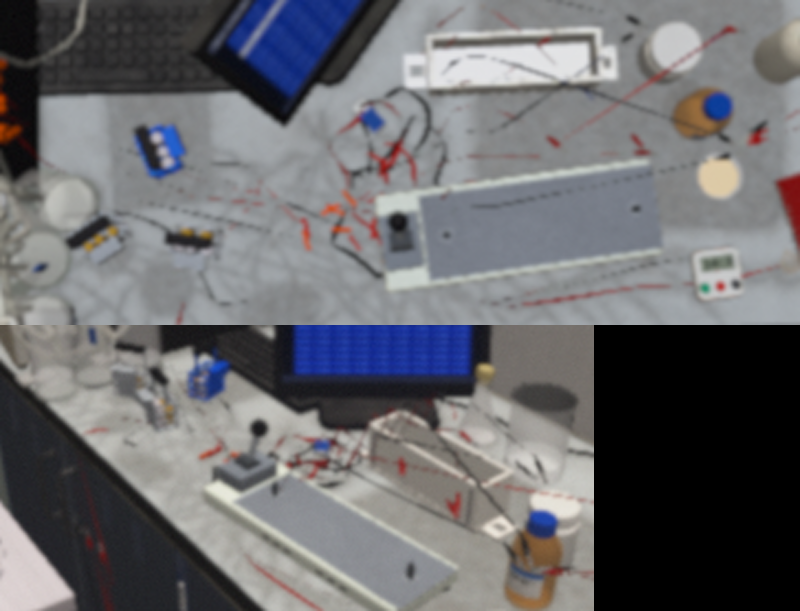

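```bash
cat > meas.py <<'E'
from h import *
def rect(P,lab):
    (c,s,a)=cv2.minAreaRect((P[:,:2]*1000).astype(np.float32)); print(lab,len(P),"c",np.round(c,1),"size",np.round(s,1),"ang",round(a,2),"z",np.round(np.percentile(P[:,2],[5,50,95])*1000,1)); 
def sel(W,x0,x1,y0,y1,z0,z1):
    with np.errstate(invalid='ignore'): m=(W[...,0]>x0)&(W[...,0]<x1)&(W[...,1]>y0)&(W[...,1]<y1)&(W[...,2]>z0)&(W[...,2]<z1)
    return m
def ray(d,uv,z):
    K=np.array(d["intrinsics"]);T=np.array(d["world_from_camera"])
    p=cv2.undistortPoints(np.array(uv,float).reshape(-1,1,2),K,np.array(d["D"],float)).reshape(-1,2)
    v=np.c_[p[:,0],-p[:,1],-np.ones(len(p))]@T[:3,:3].T; o=T[:3,3]
    return o+v*((z-o[2])/v[:,2])[:,None]
def blobs(m,amin=3):
    n,l,s,c=cv2.connectedComponentsWithStats(m.astype(np.uint8)); return [(s[i,4],c[i],l==i) for i in range(1,n) if s[i,4]>=amin]
E
python3 - <<'E'
from meas import *
for n in("top","scene"):
    d=grab(n);W=cloud(d);f=d["frame"].astype(int);mx=f.max(2)
    print("==",n)
    for lab,b in dict(base=(.35,.56,-.47,-.06,.022,.036),rim=(.6,.78,-.42,-.1,.066,.085),bk1=(.38,.52,.22,.34,.02,.12),bk1bar=(.38,.52,.22,.34,.07,.12),bk2=(.38,.52,.08,.22,.02,.12),bk2bar=(.38,.52,.08,.22,.07,.12),blue=(.52,.62,.13,.25,.02,.12),ball=(.35,.56,-.16,-.05,.085,.14)).items():
        m=sel(W,*b)
        if m.sum()>3: rect(W[m],lab)
    # pegs: dark on base top
    for A,c,l in blobs(sel(W,.36,.55,-.42,-.14,.02,.07)&(mx<70)): print("peg?",A,c.round(1),ray(d,c,.045).round(4).tolist())
    # dark bar pixels
    for A,c,l in blobs(sel(W,.38,.52,.08,.34,.02,.13)&(mx<70),6):
        uv=np.argwhere(l)[:,::-1]; P=ray(d,uv,.088); rect(P,"dark");
E
```

```text
== top
base 3774 c [ 471.6 -255.8] size [151.7 352.6] ang 6.52 z [24.5 29.5 34.1]
rim 455 c [ 705.4 -261.1] size [152.4 315.7] ang 1.23 z [67.5 73.7 79.1]
bk1 767 c [449.8 288.3] size [102.9 139.3] ang 89.76 z [ 26.8  58.7 111.2]
bk1bar 322 c [449.8 292.5] size [ 94.2 139.6] ang 89.31 z [ 73.9  90.9 115.4]
bk2 309 c [463.  165.1] size [112.1  86.5] ang 11.29 z [25.9 55.7 92.7]
bk2bar 100 c [445.8 149.1] size [56.5 15.7] ang 81.64 z [84.6 89.2 94.2]
blue 311 c [554.5 199.7] size [67.6 78.2] ang 21.61 z [29.1 57.  93.2]
ball 60 c [ 462.7 -106.6] size [24.  24.2] ang 60.6 z [101.9 109.9 116. ]
dark 73 c [458.2 269.1] size [11.8 54.8] ang 32.83 z [88. 88. 88.]
dark 59 c [446.3 147.5] size [52.7 11.5] ang 80.65 z [88. 88. 88.]
== scene
base 3135 c [ 453.1 -258.4] size [128.2 354.3] ang 6.41 z [26.2 30.1 32.5]
rim 503 c [ 699.9 -256.2] size [160.2 312. ] ang 0.07 z [66.6 73.  79. ]
bk1 857 c [445.8 288.3] size [104.2 145.8] ang 78.74 z [ 24.8  62.7 113.9]
bk1bar 383 c [450.7 310.5] size [ 79.  124.4] ang 41.21 z [ 74.   93.7 117.1]
bk2 264 c [461.4 156.4] size [121.4  73. ] ang 20.57 z [22.4 45.9 90.7]
bk2bar 58 c [439.5 151.1] size [60.9 16.4] ang 81.17 z [72.2 89.  92.4]
blue 239 c [559.7 191.8] size [65.  57.4] ang 24.41 z [22.8 48.1 91. ]
ball 66 c [ 455.8 -107.4] size [18.1 24.2] ang 55.22 z [ 88.7 105.4 114.1]
peg? 3 [376. 272.] [[0.465, -0.4101, 0.045]]
dark 36 c [452.  267.2] size [22.5 52.2] ang 30.35 z [88. 88. 88.]
dark 31 c [436.7 143.4] size [52.7 14.8] ang 76.68 z [88. 88. 88.]
```

Run:
```python
from meas import *
for n,pe in(("top",[(318.4,224),(394.4,213.2)]),("scene",[(315,234),(376.5,272)])):
    d=grab(n);W=cloud(d);f=d["frame"].astype(float);g=f.mean(2)
    print("==",n)
    for u,v in pe:
        u0,v0=int(u),int(v);w=g[v0-7:v0+8,u0-6:u0+7];k=np.clip(np.median(w)-20-w,0,None);k[k<.3*k.max()]=0
        V,U=np.mgrid[v0-7:v0+8,u0-6:u0+7];c=((U*k).sum()/k.sum(),(V*k).sum()/k.sum())
        print("peg",np.round(c,2),ray(d,c,.043).round(4)[0], k.max())
    m=sel(W,.6,.78,-.42,-.1,.071-.006*(n=="top"),.085)&(f.min(2)>(140 if n=="top" else 110))
    for A,c,l in blobs(m,40): uv=np.argwhere(l)[:,::-1]; rect(ray(d,uv,.075),"rim"); print(A,c)
    # ears: low white outside of trough
    m=sel(W,.6,.78,-.46,-.08,-.01,.02)&(f.min(2)>(190 if n=="top" else 160))
    for A,c,l in blobs(m,15): uv=np.argwhere(l)[:,::-1]; rect(ray(d,uv,.006),"ear"); print(A,c)
    if n=="top": cv2.imwrite("pics/c2.png",cv2.resize(d["frame"][135:180,295:425],None,fx=6,fy=6,interpolation=cv2.INTER_CUBIC))
```

```text
== top
peg [318.22 223.67] [ 0.4467 -0.1642  0.043 ] 17.0
peg [394.02 213.05] [ 0.4746 -0.4032  0.043 ] 36.33333333333334
rim 401 c [ 663.4 -253.4] size [ 68.7 214.6] ang 1.43 z [75. 75. 75.]
401 [345.11471322 152.2394015 ]
ear 707 c [ 669.5 -255.3] size [ 42.8 198.7] ang 1.08 z [6. 6. 6.]
707 [343.7708628  154.67468175]
ear 55 c [ 666.2 -382.4] size [40.6 17.8] ang 3.12 z [6. 6. 6.]
55 [383.52727273 155.32727273]
ear 97 c [ 661.1 -130.7] size [32.4 39.4] ang 88.86 z [6. 6. 6.]
97 [305.60824742 157.91752577]
== scene
peg [312.66 230.97] [ 0.4457 -0.1507  0.043 ] 52.33333333333333
peg [376.12 271.36] [ 0.4689 -0.4066  0.043 ] 60.33333333333332
rim 43 c [ 780.9 -298. ] size [51.6 20.5] ang 88.23 z [75. 75. 75.]
43 [426.74418605 209.1627907 ]
rim 113 c [ 685.3 -303.2] size [149.1  54.3] ang 69.25 z [75. 75. 75.]
113 [408.25663717 221.24778761]
rim 80 c [ 626.9 -286.2] size [ 12.1 141.4] ang 2.1 z [75. 75. 75.]
80 [388.55 222.4 ]
ear 16 c [ 653.3 -104. ] size [46.9  6.7] ang 49.81 z [6. 6. 6.]
16 [355.375  214.9375]
ear 27 c [ 787.5 -295.7] size [48.8 12.5] ang 72.13 z [6. 6. 6.]
27 [424.77777778 226.92592593]
ear 47 c [ 607.2 -182.3] size [18.1 56.6] ang 8.91 z [6. 6. 6.]
47 [360.23404255 228.95744681]
ear 91 c [ 661.1 -375.5] size [33.5 44.4] ang 89.16 z [6. 6. 6.]
91 [415.96703297 251.72527473]
```

View pics/c2.png

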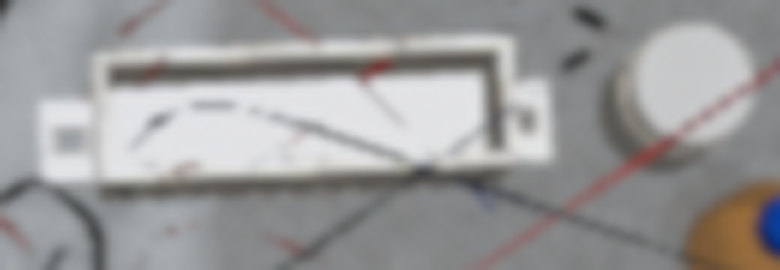

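Basket candidates:
- Steel baskets at top (179,226) and (216,227), with grey bodies and black bars. These are the targets.
- Blue look-alike at (204,190). I leave it alone.
- Blue eraser at (288,178).

The crop shows the white open trough with ears at top (306,158) and (383,155), and the jar beyond it at (410,150). The rim fit of 69 x 215 mm agrees with the given 68 x 218.

```bash
cat >> h.py <<'E'
def go(x,y,z,yaw):
    s,r=st(); c,sn=np.cos(np.radians(yaw)),np.sin(np.radians(yaw))
    T=R.from_matrix(np.array([[-sn,c,0],[c,sn,0],[0,0,-1]]).T)
    d,rv=rel([x,y,z],T); q6=np.degrees(np.arctan2(y,x))-yaw
    print("clock",round(s["clock"],2),"pos",s["position"].round(4),"ROW",d,rv,"q6~",round(q6),"w",round(s["width"],4),"F",s["contact_force"].round(1))
E
python3 -c "
from h import *
go(.6635,-.255,.22,1.4)"
```

```text
clock 0.3 pos [0.1365 0.5584 0.231 ] ROW [-0.7051 -0.665   0.0114] [-3.000e-02  2.000e-02  7.486e+01] q6~ -22 w 0.0857 F [ 0.3 -0.1 -0.4]
```

```bash
python3 -m crank '[[-0.1,-0.1,-0.07,0,0,10],[-0.7051,-0.665,-0.07,0,0,74.86],[-0.7051,-0.665,-0.07,0,0,74.86],[-0.7051,-0.665,-0.07,0,0,74.86],[-0.7051,-0.665,-0.07,0,0,74.86],[-0.7051,-0.665,-0.07,0,0,74.86],[-0.7051,-0.665,-0.07,0,0,74.86],[-0.7051,-0.665,-0.07,0,0,74.86],[-0.7051,-0.665,-0.07,0,0,74.86],[-0.7051,-0.665,-0.07,0,0,74.86],[-0.7051,-0.665,-0.05,0,0,74.86],[-0.7051,-0.665,-0.03,0,0,74.86],[-0.7051,-0.665,0,0,0,74.86],[-0.7051,-0.665,0.0114,0,0,74.86],[-0.7051,-0.665,0.0114,0,0,74.86],[-0.7051,-0.665,0.0114,0,0,74.86],[-0.7051,-0.665,0.0114,0,0,74.86],[-0.7051,-0.665,0.0114,0,0,74.86],[-0.7051,-0.665,0.0114,0,0,74.86]]' 1 40
python3 - <<'E'
from h import *
go(.6635,-.255,.045,1.4)
a=grab("top")["frame"];b=grab("scene")["frame"]
cv2.imwrite("pics/v1.png",np.vstack([cv2.resize(a[110:200,260:440],None,fx=3.5,fy=3.5),cv2.resize(b[120:200+70,280:460],(630,280*2-280))])[:600])
E
```

```text
clock: 2.68
position: [0.6632, -0.2538, 0.2211]
ee_rot: [0.0, 0.698, 0.716, 0.0]
contact_force: [-0.1, 1.2, 0.8]
width: 0.0854
clock 2.67 pos [ 0.6632 -0.2538  0.2211] ROW [-1.100e-03  1.000e-04  1.761e-01] [0.04 0.04 0.06] q6~ -22 w 0.0854 F [-0.1  1.2  0.8]
```

View pics/v1.png

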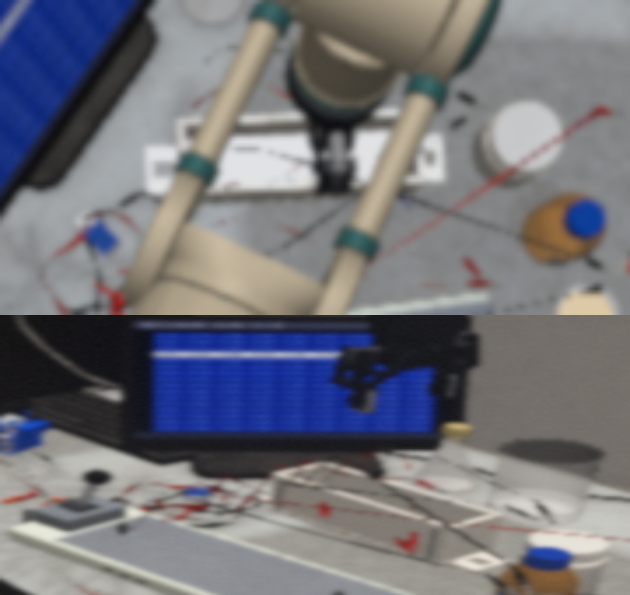

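The gripper stands centred over the trough, jaws across its width. Descend.

```bash
python3 -m crank '[[-0.001,0,0.04,0,0,0],[-0.001,0,0.08,0,0,0],[-0.001,0,0.115,0,0,0],[-0.001,0,0.13,0,0,0],[-0.001,0,0.142,0,0,0],[-0.001,0,0.15,0,0,0]]'
python3 -m crank '[[0,0,0.01,0,0,0],[0,0,0.02,0,0,0],[0,0,0.026,0,0,0],[0,0,0.026,0,0,0]]'
python3 -m crank '[[0,0,0,0,0,0],[0,0,0,0,0,0],[0,0,0,0,0,0],[0,0,0,0,0,0],[0,0,0,0,0,0],[0,0,0,0,0,0]]' 0.6 60
```

```text
clock: 3.52
position: [0.6642, -0.2552, 0.072]
ee_rot: [0.002, 0.698, 0.716, 0.0]
contact_force: [0.2, -0.2, 0.7]
width: 0.0854
clock: 4.03
position: [0.6639, -0.255, 0.0453]
ee_rot: [0.001, 0.698, 0.716, 0.0]
contact_force: [-0.6, -0.1, -0.3]
width: 0.0852
clock: 4.78
position: [0.6636, -0.2552, 0.0459]
ee_rot: [0.001, 0.698, 0.716, -0.0]
contact_force: [-1.9, -0.4, 4.6]
width: 0.067
```

```bash
python3 -m crank '[[0,0,-0.02,0,0,0],[0,0,-0.05,0,0,0],[0,0,-0.09,0,0,0],[0,0,-0.12,0,0,0],[0,0,-0.12,0,0,0]]' - 80;  python3 -c "
from h import *
go(.459,-.285,.125,6.5)"
```

```text
clock: 5.4
position: [0.6651, -0.2554, 0.1672]
ee_rot: [0.003, 0.698, 0.716, 0.001]
contact_force: [0.7, -0.4, -5.7]
width: 0.0666
clock 5.4 pos [ 0.6651 -0.2554  0.1672] ROW [-0.024  -0.2071  0.041 ] [ 0.33  0.22 -5.01] q6~ -38 w 0.0666 F [ 0.7 -0.4 -5.7]
```

```bash
python3 -m crank '[[-0.005,-0.04,0,0,0,-1],[-0.01,-0.09,0,0,0,-2],[-0.018,-0.14,0,0,0,-4],[-0.024,-0.18,0,0,0,-5],[-0.024,-0.207,0,0.3,0.2,-5],[-0.024,-0.207,0.02,0.3,0.2,-5],[-0.024,-0.207,0.041,0.3,0.2,-5],[-0.024,-0.207,0.041,0.3,0.2,-5],[-0.024,-0.207,0.041,0.3,0.2,-5]]'
python3 - <<'E'
from meas import *
go(.459,-.285,.125,6.5)
for n in("top","scene"):
    d=grab(n);W=cloud(d);f=d["frame"]
    cv2.imwrite(f"pics/h_{n}.png",f)
    zt=.125-.046+.075
    m=sel(W,.38,.56,-.45,-.12,zt-.012,zt+.01)
    P=W[m]; rect(P,"rim "+n)
a=cv2.imread("pics/h_top.png");b=cv2.imread("pics/h_scene.png")
cv2.imwrite("pics/v2.png",np.vstack([cv2.resize(a[170:270,270:430],(640,280+20)),cv2.resize(b[170:310,250:430],(640,300))]))
E
```

```text
clock: 6.52
position: [0.459, -0.2847, 0.1243]
ee_rot: [-0.0, 0.666, 0.746, 0.0]
contact_force: [-0.1, -0.8, -5.8]
width: 0.0663
clock 6.53 pos [ 0.459  -0.2847  0.1243] ROW [-0.0003 -0.     -0.0007] [-0.01 -0.04  0.  ] q6~ -38 w 0.0663 F [-0.1 -0.8 -5.8]
rim top 167 c [ 453.3 -226.4] size [ 71.4 101.4] ang 5.78 z [146.8 152.5 156.5]
rim scene 694 c [ 453.5 -284.6] size [ 87.1 221.6] ang 11.25 z [142.9 150.9 157.5]
```

View pics/v2.png

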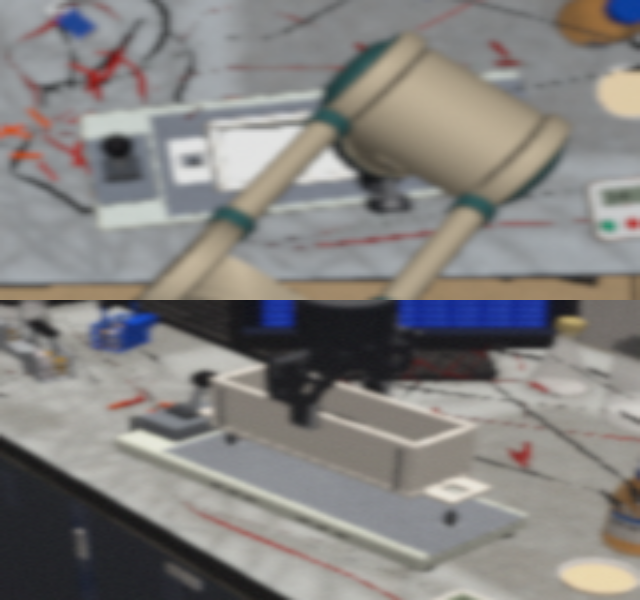

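Top view: the left slot sits right over its peg at crop (193,160). Scene view: the right ear at (458,490) is roughly above its peg at (450,517). Now I'll check the slots numerically in the same camera.

Run:
```python
from meas import *
d=grab("top");W=cloud(d);f=d["frame"].astype(float);g=f.min(2)
th=np.radians(6.5);ex=np.array([np.cos(th),np.sin(th)]);ey=np.array([-ex[1],ex[0]])
c=np.array([.459,-.2847])
print("expected slots",(c+.122*ey).round(4),(c-.122*ey).round(4))
# work in a 4x upsampled patch
def patch(d,u0,u1,v0,v1,thr,z):
    p=cv2.resize(d["frame"][v0:v1,u0:u1].min(2),None,fx=8,fy=8,interpolation=cv2.INTER_CUBIC)
    return p
for n,(u0,u1,v0,v1),z in(("top",(309,324,213,234),.084),("scene",(365,390,248,265),.084)):
    d=grab(n);p=d["frame"][v0:v1,u0:u1].min(2);print(n);print(p)
    P=ray(d,np.argwhere(np.ones(p.shape))[:,::-1]+[u0,v0],z)[:,:2]-c
    q=np.c_[P@ex,P@ey].reshape(p.shape+(2,))
    thr=(np.percentile(p,90)+np.percentile(p,30))/2
    # hole = dark weight within expected slot +-14mm
    yy=.122 if n=="top" else -.122
    w=np.clip(np.percentile(p,92)-p.astype(float),0,None)
    m=(abs(q[...,0])<.014)&(abs(q[...,1]-yy)<.013)
    ww=w*m; ww[ww<.35*ww.max()]=0
    print("slot in trough frame",((q*ww[...,None]).sum((0,1))/ww.sum()).round(4))
```

```text
expected slots [ 0.4452 -0.1635] [ 0.4728 -0.4059]
top
[[123 116 115 116 117 117 116 116 117 117 117 115 128 163 189]
 [123 116 116 117 118 118 119 120 122 126 130 131 141 175 203]
 [125 116 119 127 135 140 145 150 155 161 169 170 166 180 203]
 [128 120 130 153 173 184 191 198 205 208 212 207 191 181 197]
 [132 122 140 178 207 217 221 223 224 225 225 222 199 177 190]
 [132 122 142 185 219 226 226 226 226 226 226 222 201 175 187]
 [133 123 138 182 216 226 226 225 224 222 219 215 200 179 187]
 [135 123 134 172 209 221 217 210 202 196 188 189 191 182 188]
 [137 124 129 163 198 207 190 172 160 152 151 164 183 184 189]
 [139 124 127 158 194 201 177 145 124 115 123 150 179 185 188]
 [146 127 126 157 194 204 180 139 106  88 101 138 175 182 181]
 [152 132 125 151 190 208 188 148 115 102 118 154 183 184 176]
 [153 133 122 142 185 212 205 181 165 161 173 193 204 191 173]
 [147 133 122 138 182 214 220 215 211 210 214 221 219 198 173]
 [143 134 124 137 175 212 224 225 225 225 226 226 224 206 179]
 [142 135 125 134 170 207 224 226 226 226 226 226 225 213 188]
 [142 138 126 131 164 202 222 223 222
[... 1446 characters left out ...]
  208 209 197 178 162 150 147]
 [137 139 140 148 168 196 210 217 220 216 212 208 203 197 188 187 192 201
  201 189 174 157 149 148 150]
 [140 140 136 138 152 168 188 203 213 219 219 217 213 206 203 201 199 190
  179 165 155 149 148 150 152]
 [138 137 136 138 140 145 157 174 195 208 217 220 218 213 206 196 183 169
  160 158 158 153 152 152 149]
 [139 139 140 139 140 140 139 146 160 181 198 209 212 204 190 174 157 154
  161 170 171 166 159 155 153]
 [139 139 140 140 141 142 142 142 143 152 168 183 186 176 162 152 146 150
  159 172 179 179 174 164 158]
 [138 140 141 141 142 143 140 141 141 140 146 150 151 147 146 145 141 142
  148 157 172 180 183 179 171]]
slot in trough frame [ 0.0029 -0.1201]
```

```bash
python3 -m crank '[[-0.0005,-0.001,0.01,0,0,0],[-0.0005,-0.001,0.018,0,0,0],[-0.0005,-0.001,0.024,0,0,0],[-0.0005,-0.001,0.029,0,0,0],[-0.0005,-0.001,0.032,0,0,0],[-0.0005,-0.001,0.032,0,0,0]]'; python3 -c "
from h import *
go(.458,-.285,.0757,6.5)"
```

```text
clock: 7.52
position: [0.4585, -0.2857, 0.0934]
ee_rot: [0.001, 0.666, 0.746, 0.0]
contact_force: [0.4, -0.0, -5.4]
width: 0.0666
clock 7.53 pos [ 0.4585 -0.2857  0.0934] ROW [ 0.0008 -0.0004  0.0177] [0.06 0.05 0.  ] q6~ -38 w 0.0666 F [ 0.4 -0.  -5.4]
```

```bash
python3 -m crank '[[0,0,0.004,0,0,0],[0,0,0.008,0,0,0],[0,0,0.012,0,0,0],[0,0,0.0155,0,0,0],[0,0,0.0165,0,0,0],[0,0,0.0165,0,0,0]]'; python3 -c "
from h import *
go(.458,-.285,.0757,6.5)"
```

```text
clock: 8.28
position: [0.4585, -0.2858, 0.0768]
ee_rot: [0.001, 0.666, 0.746, 0.0]
contact_force: [-1.5, -0.3, -6.2]
width: 0.0665
clock 8.28 pos [ 0.4585 -0.2858  0.0768] ROW [ 0.0008 -0.0004  0.0011] [0.06 0.05 0.01] q6~ -38 w 0.0665 F [-1.5 -0.3 -6.2]
```

```bash
python3 -m crank '[[0,0,0.001,0,0,0],[0,0,0.002,0,0,0],[0,0,0.002,0,0,0]]'; python3 -m crank '[[0,0,0,0,0,0],[0,0,0,0,0,0],[0,0,0,0,0,0],[0,0,0,0,0,0],[0,0,0,0,0,0]]' 1;python3 -m crank '[[0,0,-0.02,0,0,0],[0,0,-0.06,0,0,0],[0,0,-0.11,0,0,0],[0,0,-0.16,0,0,0],[0,0,-0.2,0,0,0],[0,0,-0.2,0,0,0]]'; python3 -c "
from h import *
go(.452,.28,.2,6.5)"
```

```text
clock: 8.65
position: [0.4588, -0.286, 0.0761]
ee_rot: [0.001, 0.666, 0.746, 0.0]
contact_force: [-1.0, 1.2, 5.8]
width: 0.0662
clock: 9.28
position: [0.4588, -0.286, 0.076]
ee_rot: [0.001, 0.666, 0.746, 0.0]
contact_force: [-0.6, 0.0, 0.4]
width: 0.0855
clock: 10.02
position: [0.46, -0.2869, 0.2797]
ee_rot: [0.005, 0.666, 0.746, 0.0]
contact_force: [0.5, -0.3, -0.4]
width: 0.0855
clock 10.03 pos [ 0.46   -0.2869  0.2797] ROW [0.5647 0.0558 0.0759] [0.42 0.43 0.01] q6~ 25 w 0.0855 F [ 0.5 -0.3 -0.4]
```

```bash
python3 -m crank '[[0.28,-0.12,-0.02,0,0,0],[0.28,-0.12,-0.02,0,0,0],[0.28,-0.12,-0.02,0,0,0],[0.28,-0.12,-0.02,0,0,0],[0.28,-0.12,-0.02,0,0,0],[0.28,-0.12,-0.02,0,0,0],[0.28,-0.12,-0.02,0,0,0]]'
python3 - <<'E'
from meas import *
go(.452,.28,.2,6.5)
im=[]
for n in("top","scene"):
    d=grab(n);W=cloud(d);f=d["frame"].astype(float)
    print(n)
    m=sel(W,.38,.54,-.45,-.12,.098,.115)&(f.min(2)>(140 if n=="top" else 100))
    for A,c,l in blobs(m,40): rect(ray(d,np.argwhere(l)[:,::-1],.105),"rim")
    for lab,b in dict(bk1bar=(.40,.52,.22,.31,.075,.1),bk2bar=(.38,.52,.08,.22,.075,.1),bk1=(.40,.52,.22,.31,.015,.1),bk2=(.38,.52,.08,.22,.015,.1)).items():
        m=sel(W,*b)&(f.max(2)<75)
        for A,c,l in blobs(m,8): print(A,c.round(1));rect(ray(d,np.argwhere(l)[:,::-1],.091),lab+" dark");rect(W[l],lab+" cloud")
    im.append(cv2.resize(f[195:255,150:250] if n=="top" else f[150:220,215:315],(640,384-90)))
cv2.imwrite("pics/v3.png",np.vstack(im))
E
```

```text
clock: 10.9
position: [0.3088, -0.0223, 0.2962]
ee_rot: [0.005, 0.666, 0.746, -0.0]
contact_force: [1.5, 0.7, -0.1]
width: 0.0858
clock 10.9 pos [ 0.3088 -0.0223  0.2962] ROW [0.2848 0.1761 0.0951] [0.4  0.45 0.06] q6~ 25 w 0.0858 F [ 1.5  0.7 -0.1]
top
rim 427 c [ 461.8 -283.7] size [ 68.7 214.9] ang 6.54 z [105. 105. 105.]
81 [175.  222.5]
bk1bar dark 81 c [458.5 268.5] size [13.5 54.5] ang 34.16 z [91. 91. 91.]
bk1bar cloud 81 c [458.1 269.5] size [13.6 54.8] ang 34.4 z [85.9 89.3 95.3]
67 [214.9 225.9]
bk2bar dark 67 c [445.8 146.9] size [52.4 11.9] ang 82.43 z [91. 91. 91.]
bk2bar cloud 67 c [445.9 147.2] size [53.9 12. ] ang 82.37 z [84.3 89.4 93.9]
81 [175.  222.5]
bk1 dark 81 c [458.5 268.5] size [13.5 54.5] ang 34.16 z [91. 91. 91.]
bk1 cloud 81 c [458.1 269.5] size [13.6 54.8] ang 34.4 z [85.9 89.3 95.3]
67 [214.9 225.9]
bk2 dark 67 c [445.8 146.9] size [52.4 11.9] ang 82.43 z [91. 91. 91.]
bk2 cloud 67 c [445.9 147.2] size [53.9 12. ] ang 82.37 z [84.3 89.4 93.9]
scene
rim 569 c [ 455.3 -306.3] size [ 83.4 261.3] ang 8.81 z [105. 105. 105.]
44 [249.1 169.8]
bk1bar dark 44 c [450.  259.8] size [25.3 55.3] ang 30.05 z [91. 91. 91.]
bk1bar cloud 44 c [453.1 268. ] size [18.8 46.3] ang 31.72 z [82.1 88.5 91.8]
35 [261.5 182.7]
bk2bar dark 35 c [434.9 139.7] size [58.8 15.7] ang 76.65 z [91. 91. 91.]
bk2bar cloud 35 c [438.  145.7] size [49.8 13.2] ang 80.7 z [83.7 89.9 93.7]
44 [249.1 169.8]
bk1 dark 44 c [450.  259.8] size [25.3 55.3] ang 30.05 z [91. 91. 91.]
bk1 cloud 44 c [453.1 268. ] size [18.8 46.3] ang 31.72 z [82.1 88.5 91.8]
35 [261.5 182.7]
bk2 dark 35 c [434.9 139.7] size [58.8 15.7] ang 76.65 z [91. 91. 91.]
bk2 cloud 35 c [438.  145.7] size [49.8 13.2] ang 80.7 z [83.7 89.9 93.7][ WARN:0@2.167] global loadsave.cpp:1063 imwrite_ Unsupported depth image for selected encoder is fallbacked to CV_8U.
```

View pics/v3.png

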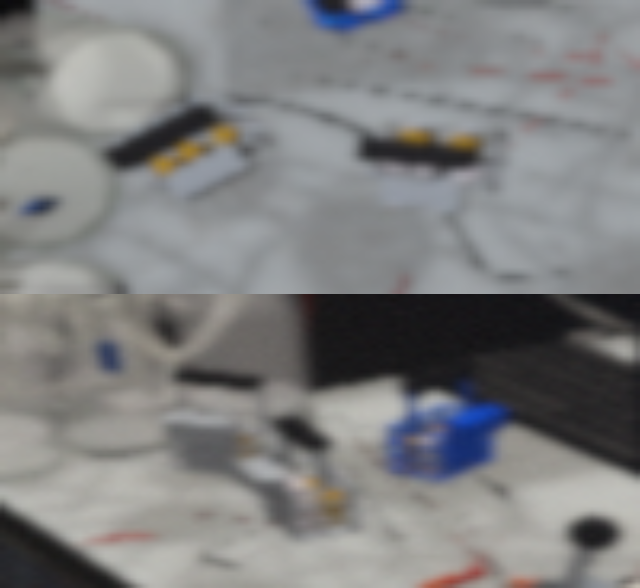

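The trough rim now reads (462,-284) mm at 6.5° in the top view. The pegs' midpoint reads (461,-284), so the trough is seated. Both steel baskets are upright with black bars at crop (420,150) and (165,135), and their lips face the robot. A white/glass vessel at (115,85) stands near the second.

Run:
```python
from meas import *
go(.445,.146,.2,-7.6)
W=cloud(grab("top"))
for z in(.1,.13,.16,.2):
    m=sel(W,.36,.62,.1,.42,z,z+.3)
    for A,c,l in blobs(m,10): P=W[l];print(z,A,P.min(0).round(3),P.max(0).round(3), "near bk1 dist",np.linalg.norm(P[:,:2]-[.457,.268],axis=1).min().round(3))
```

```text
clock 11.0 pos [ 0.3093 -0.023   0.2962] ROW [0.1534 0.1532 0.096 ] [ 0.42  0.38 14.05] q6~ 26 w 0.0856 F [1.  0.1 0.9]
0.1 4393 [0.36  0.276 0.1  ] [0.62 0.42 0.4 ] near bk1 dist 0.024
0.13 4318 [0.36  0.277 0.13 ] [0.62 0.42 0.43] near bk1 dist 0.025
0.16 4026 [0.36  0.297 0.16 ] [0.62 0.42 0.46] near bk1 dist 0.043
0.2 4708 [0.361 0.301 0.2  ] [0.62  0.42  0.471] near bk1 dist 0.049
0.2 42 [0.477 0.412 0.203] [0.489 0.419 0.253] near bk1 dist 0.146
```

```bash
python3 -m crank '[[0.05,0.06,0,0,0,7],[0.1,0.12,0,0,0,14],[0.153,0.153,0.02,0.4,0.4,14],[0.153,0.153,0.06,0.4,0.4,14],[0.153,0.153,0.096,0.4,0.4,14],[0.153,0.153,0.096,0.4,0.4,14],[0.153,0.153,0.096,0.4,0.4,14]]' 0.6 40
python3 - <<'E'
from meas import *
go(.445,.146,.066,-7.6)
d=grab("scene");W=cloud(d);cv2.imwrite("pics/v4.png",cv2.resize(d["frame"][110:220,190:340],None,fx=4,fy=4,interpolation=cv2.INTER_CUBIC))
m=sel(W,.36,.62,.2,.34,.125,.5)
for lo in np.arange(.22,.34,.02):
    q=m&(W[...,1]>=lo)&(W[...,1]<lo+.02)
    if q.sum(): print("y",lo.round(2),q.sum(),"x",W[q][:,0].min().round(3),W[q][:,0].max().round(3),"z",np.percentile(W[q][:,2],[0,50,100]).round(3))
E
```

```text
clock: 11.92
position: [0.4463, 0.1449, 0.2009]
ee_rot: [0.0, 0.753, 0.658, 0.001]
contact_force: [-0.8, -1.3, 0.5]
width: 0.0515
clock 11.93 pos [0.4463 0.1449 0.2009] ROW [ 0.0009 -0.0016  0.1349] [ 0.08 -0.04 -0.06] q6~ 26 w 0.0515 F [-0.8 -1.3  0.5]
y 0.26 15 x 0.472 0.502 z [0.128 0.134 0.145]
y 0.28 92 x 0.459 0.598 z [0.125 0.139 0.37 ]
y 0.3 270 x 0.36 0.62 z [0.126 0.284 0.393]
y 0.32 317 x 0.36 0.62 z [0.126 0.289 0.46 ]
```

View pics/v4.png

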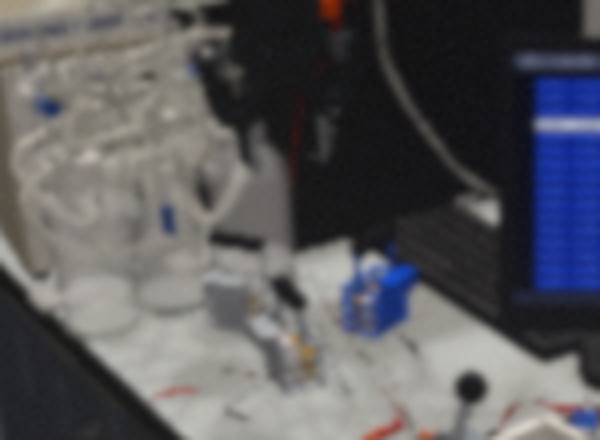

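The scene view shows the two steel baskets at crop (290,345) and (235,300), the blue one at (380,300), and tall glassware to the left of the farther basket. Take the near basket first.

```bash
python3 -m crank '[[0.001,-0.0015,0.04,0,0,0],[0.001,-0.0015,0.08,0,0,0],[0.001,-0.0015,0.105,0,0,0],[0.001,-0.0015,0.122,0,0,0],[0.001,-0.0015,0.132,0,0,0],[0.001,-0.0015,0.135,0,0,0],[0.001,-0.0015,0.135,0,0,0]]';  python3 -m crank '[[0,0,0,0,0,0],[0,0,0,0,0,0],[0,0,0,0,0,0],[0,0,0,0,0,0],[0,0,0,0,0,0],[0,0,0,0,0,0]]' 0 50; python3 -m crank '[[0,0,-0.02,0,0,0],[0,0,-0.06,0,0,0],[0,0,-0.11,0,0,0],[0,0,-0.16,0,0,0],[0,0,-0.18,0,0,0],[0,0,-0.18,0,0,0]]'
```

```text
clock: 12.85
position: [0.4463, 0.1463, 0.0674]
ee_rot: [0.001, 0.753, 0.658, 0.002]
contact_force: [0.6, 0.1, 0.1]
width: 0.0517
clock: 13.6
position: [0.4459, 0.1464, 0.0678]
ee_rot: [0.001, 0.753, 0.658, 0.002]
contact_force: [-3.1, 0.1, 5.3]
width: 0.0152
clock: 14.35
position: [0.446, 0.1463, 0.2489]
ee_rot: [0.002, 0.753, 0.658, 0.003]
contact_force: [0.5, 0.5, -2.9]
width: 0.0144
```

```bash
cat >> h.py <<'E'
def spot(y,x=-.0055,c=(.4588,-.286),th=6.5):
    t=np.radians(th);ex=np.array([np.cos(t),np.sin(t)]);ey=np.array([-ex[1],ex[0]]);return np.array(c)+x*ex+y*ey
E
python3 -c "
from h import *
p=spot(-.045);print(p.round(4));go(*p,.2,6.5)"
```

```text
[ 0.4584 -0.3313]
clock 14.35 pos [0.446  0.1463 0.2489] ROW [-0.4718  0.0757  0.0482] [  0.44  -0.11 -14.17] q6~ -42 w 0.0144 F [ 0.5  0.5 -2.9]
```

```bash
python3 -m crank '[[-0.03,0.005,0,0,0,-1],[-0.08,0.013,0,0,0,-3],[-0.135,0.022,0,0,0,-5],[-0.19,0.03,0,0,0,-7],[-0.245,0.039,0,0,0,-9],[-0.3,0.048,0,0,0,-11],[-0.355,0.057,0,0,0,-13],[-0.41,0.066,0,0.2,-0.1,-14.2],[-0.45,0.072,0,0.4,-0.1,-14.2],[-0.472,0.0757,0,0.4,-0.1,-14.2],[-0.472,0.0757,0,0.4,-0.1,-14.2],[-0.472,0.0757,0.02,0.4,-0.1,-14.2],[-0.472,0.0757,0.04,0.4,-0.1,-14.2],[-0.472,0.0757,0.04,0.4,-0.1,-14.2]]'
python3 - <<'E'
from meas import *
go(*spot(-.045),.2,6.5)
for n in("top","scene"):
    d=grab(n);f=d["frame"];cv2.imwrite(f"pics/p_{n}.png",f)
    W=cloud(d);m=sel(W,.38,.54,-.45,-.12,.098,.115)&(f.min(2)>140)
    if n=="top": rect(ray(d,np.argwhere(m)[:,::-1],.105),"rim")
a=cv2.imread("pics/p_top.png");b=cv2.imread("pics/p_scene.png")
cv2.imwrite("pics/v5.png",np.vstack([cv2.resize(a[180:260,280:430],(640,280)),cv2.resize(b[160:310,270:430],(640,320))]))
E
```

```text
clock: 16.1
position: [0.4573, -0.3284, 0.2064]
ee_rot: [-0.003, 0.665, 0.747, 0.001]
contact_force: [0.2, 0.1, -2.4]
width: 0.0152
clock 16.1 pos [ 0.4573 -0.3284  0.2064] ROW [-0.0031  0.0008  0.0064] [-0.13 -0.28  0.13] q6~ -42 w 0.0152 F [ 0.2  0.1 -2.4]
rim 248 c [ 461.8 -248. ] size [147.4  92.8] ang 88.76 z [105. 105. 105.]
```

View pics/v5.png

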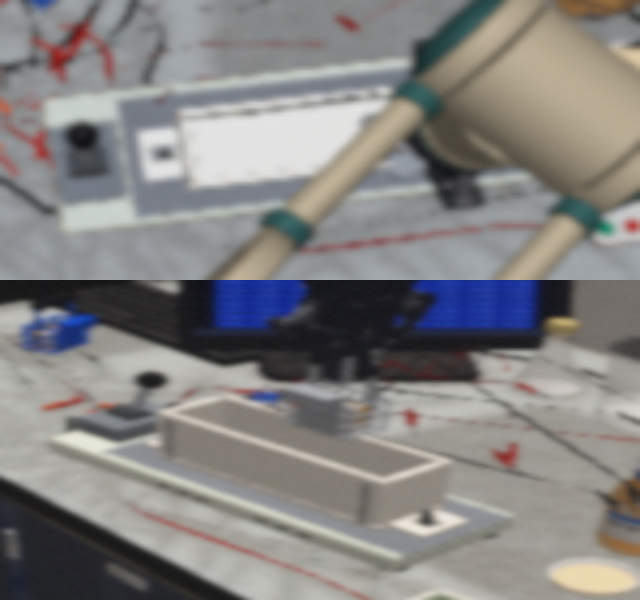

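The trough is seated with the peg showing through the right slot at crop (428,517). The basket hangs upright above it. Lower in stages.

```bash
python3 -m crank '[[-0.003,0.001,0.01,0,-0.3,0],[-0.003,0.001,0.02,0,-0.3,0],[-0.003,0.001,0.03,0,-0.3,0],[-0.003,0.001,0.04,0,-0.3,0],[-0.003,0.001,0.05,0,-0.3,0],[-0.003,0.001,0.057,0,-0.3,0],[-0.003,0.001,0.057,0,-0.3,0]]'; python3 -c "
from h import *
go(*spot(-.045),.1175,6.5)"
```

```text
clock: 17.08
position: [0.4599, -0.3329, 0.1509]
ee_rot: [0.002, 0.665, 0.747, -0.001]
contact_force: [0.7, 0.3, -2.7]
width: 0.015
clock 17.07 pos [ 0.4599 -0.3329  0.1509] ROW [ 0.0018 -0.0013  0.0334] [0.02 0.22 0.1 ] q6~ -42 w 0.015 F [ 0.7  0.3 -2.7]
```

```bash
python3 -m crank '[[0.002,-0.0013,0,0,0.2,0],[0.002,-0.0013,0.008,0,0.2,0],[0.002,-0.0013,0.016,0,0.2,0],[0.002,-0.0013,0.022,0,0.2,0],[0.002,-0.0013,0.022,0,0.2,0]]'; python3 -c "
from h import *
go(*spot(-.045),.1175,6.5)"
```

```text
clock: 17.7
position: [0.4582, -0.3308, 0.1281]
ee_rot: [-0.0, 0.665, 0.747, 0.0]
contact_force: [2.3, 0.4, -5.0]
width: 0.0152
clock 17.7 pos [ 0.4582 -0.3308  0.1281] ROW [-0.0006  0.0002  0.0106] [-0.02 -0.04  0.11] q6~ -42 w 0.0152 F [ 2.3  0.4 -5. ]
```

```bash
python3 -m crank '[[0,0.0005,0,0,0,0],[0,0.001,0,0,0,0],[0,0.001,0,0,0,0]]';python3 -m crank '[[0,0.000,0.004,0,0,0],[0,0.0,0.006,0,0,0],[0,0.0,0.006,0,0,0]]'
```

```text
clock: 18.08
position: [0.4587, -0.3306, 0.128]
ee_rot: [-0.001, 0.665, 0.747, -0.0]
contact_force: [0.5, 0.4, -2.8]
width: 0.0152
clock: 18.45
position: [0.4586, -0.3305, 0.1217]
ee_rot: [-0.001, 0.665, 0.747, -0.0]
contact_force: [1.2, 0.1, -4.1]
width: 0.0152
```

```bash
python3 -m crank '[[0,0,0.002,0,0,0],[0,0.0,0.004,0,0,0],[0,0.0,0.004,0,0,0]]';python3 -m crank '[[0,0,0.001,0,0,0],[0,0,0.001,0,0,0]]'
```

```text
clock: 18.82
position: [0.4585, -0.3304, 0.1175]
ee_rot: [-0.001, 0.665, 0.747, -0.0]
contact_force: [1.2, 0.2, -2.7]
width: 0.015
clock: 19.08
position: [0.4586, -0.3304, 0.1164]
ee_rot: [-0.001, 0.665, 0.747, -0.0]
contact_force: [1.4, -0.6, -3.1]
width: 0.0148
```

```bash
python3 -m crank '[[0,0,0.001,0,0,0],[0,0,0.001,0,0,0]]';python3 -m crank '[[0,0,0.0015,0,0,0],[0,0,0.0015,0,0,0]]'
```

```text
clock: 19.32
position: [0.4588, -0.3306, 0.1162]
ee_rot: [-0.001, 0.665, 0.747, -0.0]
contact_force: [1.0, 2.3, 3.2]
width: 0.0147
clock: 19.58
position: [0.4591, -0.3307, 0.1161]
ee_rot: [0.0, 0.665, 0.747, -0.0]
contact_force: [-0.0, 1.2, 8.6]
width: 0.0151
```

```bash
python3 -m crank '[[0,0,-0.001,0,0,0],[0,0,-0.001,0,0,0],[0,0,-0.001,0,0,0],[0,0,-0.001,0,0,0],[0,0,-0.001,0,0,0]]' 0.6;python3 -m crank '[[0,0,-0.02,0,0,0],[0,0,-0.06,0,0,0],[0,0,-0.1,0,0,0],[0,0,-0.14,0,0,0],[0,0,-0.16,0,0,0],[0,0,-0.16,0,0,0]]'; python3 -c "
from h import *
go(.36,0.03,.28,20)"
```

```text
clock: 20.2
position: [0.459, -0.3307, 0.1169]
ee_rot: [-0.0, 0.665, 0.747, -0.0]
contact_force: [0.5, 0.1, -0.4]
width: 0.0514
clock: 20.95
position: [0.4597, -0.3313, 0.2785]
ee_rot: [0.002, 0.665, 0.747, -0.0]
contact_force: [0.1, 0.3, 0.9]
width: 0.0512
clock 20.95 pos [ 0.4597 -0.3313  0.2785] ROW [ 0.3704 -0.0575 -0.0026] [  0.11   0.17 -13.39] q6~ -15 w 0.0512 F [0.1 0.3 0.9]
```

```bash
python3 -m crank '[[0.37,-0.057,-0.003,0,0,-13],[0.37,-0.057,-0.003,0,0,-13],[0.37,-0.057,-0.003,0,0,-13],[0.37,-0.057,-0.003,0,0,-13],[0.37,-0.057,-0.003,0,0,-13],[0.37,-0.057,-0.003,0,0,-13],[0.37,-0.057,-0.003,0,0,-13],[0.37,-0.057,-0.003,0,0,-13]]'
python3 - <<'E'
from meas import *
im=[]
for n in("top","scene"):
    d=grab(n);W=cloud(d);f=d["frame"].astype(float);print(n)
    if n=="top":
        m=sel(W,.38,.54,-.45,-.12,.098,.115)&(f.min(2)>140)
        for A,c,l in blobs(m,40): rect(ray(d,np.argwhere(l)[:,::-1],.105),"rim")
    for lab,b,z in(("bk1",(.38,.55,.2,.32,.07,.1),.091),("hung",(.4,.54,-.4,-.2,.12,.16),.141)):
        m=sel(W,*b)&(f.max(2)<75)
        for A,c,l in blobs(m,8): print(A,c.round(1));rect(ray(d,np.argwhere(l)[:,::-1],z),lab+" ray");rect(W[l],lab+" cloud")
    im.append(cv2.resize(f[190:250,160:420] if n=="top" else f[140:300,220:430],(700,190 if n=="top" else 400)))
cv2.imwrite("pics/v6.png",np.vstack(im).astype(np.uint8))
E
```

```text
clock: 21.95
position: [0.3603, 0.0295, 0.2796]
ee_rot: [0.002, 0.576, 0.818, -0.001]
contact_force: [0.5, 0.3, -0.2]
width: 0.0511
top
rim 445 c [ 459.  -284.1] size [ 73.3 215.1] ang 6.87 z [105. 105. 105.]
79 [175.  222.5]
bk1 ray 79 c [458.4 268.4] size [13.2 54.5] ang 34.14 z [91. 91. 91.]
bk1 cloud 79 c [457.8 269.4] size [12.6 53. ] ang 33.64 z [85.5 89.7 95.6]
71 [373.6 216.6]
hung ray 71 c [ 461.5 -323.5] size [12.2 50.6] ang 5.02 z [141. 141. 141.]
hung cloud 71 c [ 461.6 -324.7] size [12.3 49. ] ang 4.96 z [134.6 139.8 143.3]
scene
45 [249.  169.8]
bk1 ray 45 c [449.6 259.7] size [27.  54.3] ang 33.83 z [91. 91. 91.]
bk1 cloud 45 c [452.2 266.9] size [14.4 47.9] ang 39.29 z [82.  88.1 92.1]
93 [354.5 230.2]
hung ray 93 c [ 449.1 -334.8] size [21.4 61.3] ang 3.64 z [141. 141. 141.]
hung cloud 93 c [ 454.4 -328.4] size [15.5 54.1] ang 3.79 z [131.5 138.1 141.2]
```

View pics/v6.png

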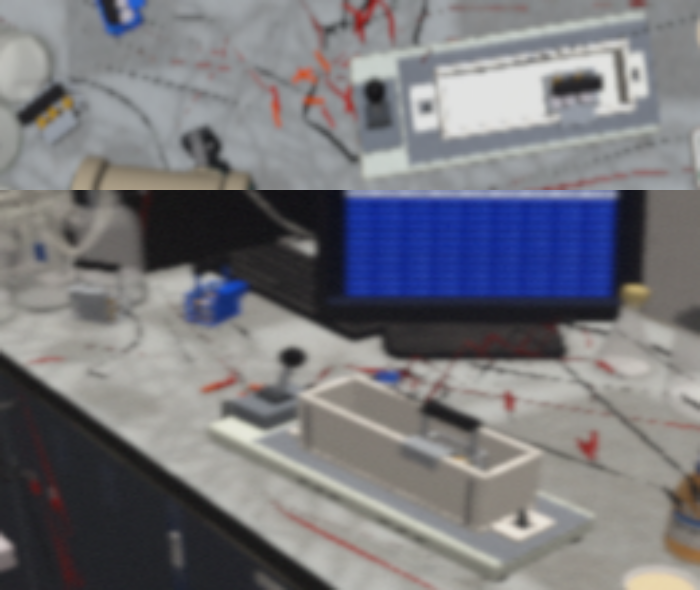

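Basket hung properly: bar top at z≈0.140 m (0.141 expected), about 5° yaw, lip over the near wall at crop (430,450), toggle still off. Next I'll check the clearance around the second basket.

Run:
```python
from meas import *
for n in("top","scene"):
    W=cloud(grab(n));print(n,"max z mm; cols y .22...36 ; rows x .56...36")
    for x in np.arange(.55,.37,-.01):
        r=[]
        for y in np.arange(.22,.36,.01):
            m=sel(W,x,x+.01,y,y+.01,-.02,.6);r.append(f"{W[m][:,2].max()*1000:4.0f}" if m.sum() else "   .")
        print(f"{x:.2f}"," ".join(r))
```

```text
top max z mm; cols y .22...36 ; rows x .56...36
0.55   48    6    5    5    7    1    4    4  347  392  450  464  466  467
0.54    7    9    5    2    6    4    5    6  132  398  398  460  464  466
0.53    4   46    5    5    3    1   -1  118  131  290  291  401    .  377
0.52    2    5    2    8    0    4  135  143  262  291  297  139  190  376
0.51    4    4    4    3    7   44  144  157  256  257  298  220  220  358
0.50    6    5    6    4    3  124  147  177  240  246  299  298  252  253
0.49    7    2    3    5    5  136  150  176  216  231  298  302  214  259
0.48    4    5    4   45   46  133  148  157  177  181  173  298  206  264
0.47    4    6   93   93   94   50  144  155  168  177  215  297  296  282
0.46    4   51   86   97   94   94   87  138  148  225  225  294  296  288
0.45    3   51   63   91   93   95   95   90  132  134  226  233  297  292
0.44    5   54   58   63   56   93   93   91   -2  255  254  243  294  296
0.43    9   62   58   63   60   60   84   89    5  252  255  245  292  301
0.42    3    2    5   59   60   55   -3    3    3  110  254  245  300  303
0.
[... 1147 characters left out ...]
  152  151   78  291  196
0.45    3   45   44   94   91   91   91  133  141  136  136  292  291  290
0.44    4   27   59   56   91   93   92   91   52    6  214  290  290  292
0.43    2   58   59   60   58   56   90   52    0   43  250  239  291  292
0.42    2    3   56   59   61   58   29    3   20  249  249  237  295  296
0.41    0    3    3    2   58    2    3    4   14  114  245  200  300  300
0.40    0    3    2   -0    3    2    1    3    3  245  239  240  304  208
0.39    2    1    2   -1    2    1    2    2    4    1  238  248  302  307
0.38    1   -0    1    3    1    3    3    1    2    2    2  243  310  306
0.37    1    2    2    3    1    1    2    2    1   85  130  187  313  310
```

The second basket stands right against a vessel about 0.14 m tall on its +x side (cloud x 0.465–0.525, y 0.27–0.33), and there are 0.25 m ones beyond it. There's no room for a finger on that side. I'll take it by the edges of its lip, across y, and drag it clear first.

```bash
python3 -c "
from h import *
t=np.radians(34);p=np.array([.458,.269])+np.array([-.034*np.cos(t)+.018*np.sin(t),-.034*np.sin(t)-.018*np.cos(t)]);print(p)
go(*p,.2,-56)"
```

```text
[0.43987819 0.23506476]
clock 22.15 pos [0.3609 0.0284 0.28  ] ROW [0.1689 0.1432 0.0795] [ 0.15  0.13 75.45] q6~ 84 w 0.0514 F [-0.  -0.7  0.8]
```

```bash
python3 -m crank '[[0.02,0.02,0,0,0,10],[0.06,0.05,0,0,0,20],[0.1,0.08,0,0,0,30],[0.13,0.11,0,0,0,40],[0.15,0.13,0,0,0,50],[0.169,0.143,0,0,0,60],[0.169,0.143,0.02,0,0,70],[0.169,0.143,0.05,0,0,75.4],[0.169,0.143,0.08,0,0,75.4],[0.169,0.143,0.08,0,0,75.4],[0.169,0.143,0.08,0,0,75.4]]' 1 20
python3 - <<'E'
from meas import *
go(.4399,.2351,.036,-56)
for n in("top","scene"):
    d=grab(n)
    if n=="scene":cv2.imwrite("pics/v7.png",cv2.resize(d["frame"][110:210,200:320],None,fx=5,fy=5,interpolation=cv2.INTER_CUBIC))
    W=cloud(d);f=d["frame"];m=sel(W,.38,.55,.2,.32,.07,.1)&(f.max(2)<75)
    for A,c,l in blobs(m,8): print(n,c);rect(W[l],"bar")
E
```

```text
clock: 23.52
position: [0.4409, 0.2347, 0.2003]
ee_rot: [0.002, 0.956, 0.292, 0.001]
contact_force: [1.2, -0.6, 0.6]
width: 0.0853
clock 23.52 pos [0.4409 0.2347 0.2003] ROW [-0.0008 -0.0015  0.1643] [ 0.2  -0.06 -0.04] q6~ 84 w 0.0853 F [ 1.2 -0.6  0.6]
scene [248.90909091 169.75      ]
bar 44 c [453.5 269.2] size [15. 47.] ang 34.23 z [82.  87.9 91.7]
```

View pics/v7.png

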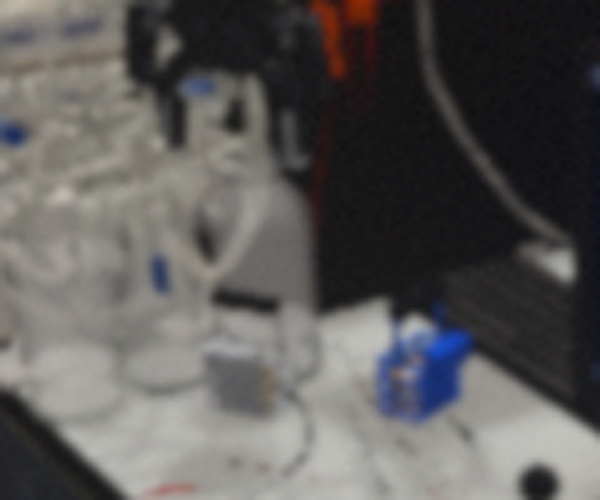

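The basket is unmoved at crop (240,370), and the open fingers straddle from (170,120) to (290,150). Descend beside the lip.

```bash
python3 -m crank '[[-0.001,-0.0015,0.04,0,0,0],[-0.001,-0.0015,0.07,0,0,0],[-0.001,-0.0015,0.09,0,0,0],[-0.001,-0.0015,0.1,0,0,0],[-0.001,-0.0015,0.1,0,0,0]]'; python3 -m crank '[[0,0,0.015,0,0,0],[0,0,0.03,0,0,0],[0,0,0.045,0,0,0],[0,0,0.056,0,0,0],[0,0,0.062,0,0,0],[0,0,0.062,0,0,0]]'
```

```text
clock: 24.25
position: [0.4401, 0.2357, 0.1012]
ee_rot: [0.001, 0.956, 0.292, 0.002]
contact_force: [-0.6, 0.3, 0.3]
width: 0.0854
clock: 25.0
position: [0.4402, 0.2356, 0.0388]
ee_rot: [0.001, 0.956, 0.292, 0.002]
contact_force: [-1.0, 0.2, -0.4]
width: 0.0857
```

Clear so far. Close gently on the lip's edges.

```bash
python3 -m crank '[[0,0,0,0,0,0],[0,0,0,0,0,0],[0,0,0,0,0,0],[0,0,0,0,0,0],[0,0,0,0,0,0],[0,0,0,0,0,0]]' 0.3 20; python3 -c "
from h import *
s,r=st();p=s['position'];go(p[0]-.02,p[1]-.09,.0388,-56)"
```

```text
clock: 25.75
position: [0.44, 0.2354, 0.0389]
ee_rot: [0.002, 0.956, 0.292, 0.001]
contact_force: [-3.0, 0.2, 3.8]
width: 0.0257
clock 25.75 pos [0.44   0.2354 0.0389] ROW [-0.0669  0.0634  0.0002] [ 0.22 -0.11 -0.01] q6~ 75 w 0.0257 F [-3.   0.2  3.8]
```

Run:
```python
from meas import *
im=[]
for n in("top","scene"):
    d=grab(n);W=cloud(d);f=d["frame"];m=sel(W,.38,.55,.2,.32,.07,.1)&(f.max(2)<75)
    for A,c,l in blobs(m,8): print(n,c);rect(W[l],"bar")
    im.append(cv2.resize(f[190:250,150:240] if n=="top" else f[130:210,210:310],(600,290),interpolation=cv2.INTER_CUBIC))
cv2.imwrite("pics/v8.png",np.vstack(im))
```

```text
top [181.05263158 212.05263158]
bar 19 c [490.6 251.5] size [16.1 10.7] ang 71.12 z [86.3 90.1 95.8]
top [195.8125 223.1875]
bar 16 c [456.  205.7] size [ 8.  18.5] ang 61.95 z [84.  92.8 97.2]
scene [254.95  173.975]
bar 40 c [465.9 241. ] size [89.1 17.9] ang 57.67 z [74.6 89.2 98.3]
scene [243.25    172.71875]
bar 64 c [427.2 261.7] size [44.1 36.1] ang 42.74 z [74.5 89.8 98.8]
```

View pics/v8.png

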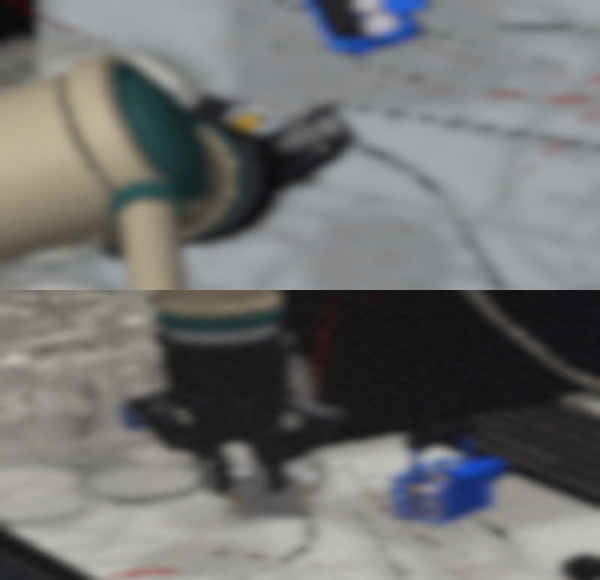

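The basket slipped out rather than being gripped: the lip isn't between the pads. Open, lift, and look again.

```bash
python3 -m crank '[[0,0,0,0,0,0],[0,0,0,0,0,0],[0,0,0,0,0,0],[0,0,0,0,0,0],[0,0,0,0,0,0]]' 1; python3 -m crank '[[0,0,-0.02,0,0,0],[0,0,-0.06,0,0,0],[0,0,-0.1,0,0,0],[0,0,-0.15,0,0,0],[-0.1,0.13,-0.2,0,0,0],[-0.1,0.13,-0.2,0,0,0],[-0.1,0.13,-0.2,0,0,0],[-0.1,0.13,-0.2,0,0,0]]'
python3 - <<'E'
from meas import *
im=[]
s,r=st();print(s["position"])
for n in("top","scene"):
    d=grab(n);W=cloud(d);f=d["frame"];m=sel(W,.38,.55,.2,.32,.07,.1)&(f.max(2)<75)
    for A,c,l in blobs(m,8): print(n,A,c);rect(W[l],"bar");rect(ray(d,np.argwhere(l)[:,::-1],.091),"ray")
    im.append(cv2.resize(f[190:250,150:240] if n=="top" else f[130:210,210:310],(600,290),interpolation=cv2.INTER_CUBIC))
cv2.imwrite("pics/v9.png",np.vstack(im))
E
```

```text
clock: 26.48
position: [0.4401, 0.2355, 0.0388]
ee_rot: [0.002, 0.956, 0.292, 0.001]
contact_force: [0.8, 0.2, 0.7]
width: 0.0854
clock: 27.48
position: [0.4296, 0.0697, 0.2403]
ee_rot: [0.002, 0.957, 0.29, 0.003]
contact_force: [0.1, 0.5, 0.7]
width: 0.0853
[0.42956225 0.06974949 0.24033768]
scene 56 [253.23214286 169.5       ]
bar 56 c [466.3 259. ] size [17.9 50.6] ang 49.12 z [81.5 88.8 92.6]
ray 56 c [463.3 252.2] size [26.3 53.1] ang 54.46 z [91. 91. 91.]
```

View pics/v9.png

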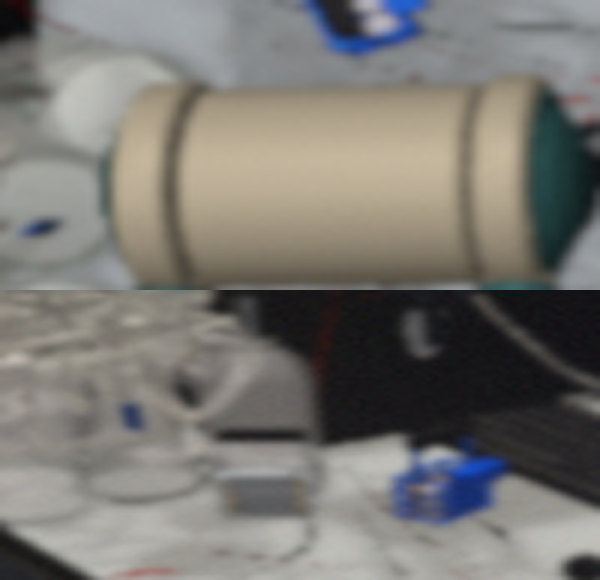

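The basket is still upright, turned to about 50° with its centre near (467,259) mm; the lip shows at crop (262,478). Get a clear top reading with the arm out of the way.

```bash
python3 -m crank '[[0.05,0.15,-0.04,0,0,0],[0.05,0.15,-0.04,0,0,0],[0.05,0.15,-0.04,0,0,0],[0.05,0.15,-0.04,0,0,0],[0.05,0.15,-0.04,0,0,0]]'
python3 - <<'E'
from meas import *
s,r=st();print(s["position"])
for n in("top","scene"):
    d=grab(n);W=cloud(d);f=d["frame"];m=sel(W,.38,.55,.2,.32,.07,.1)&(f.max(2)<75)
    for A,c,l in blobs(m,8): print(n,A,c);rect(W[l],"bar");rect(ray(d,np.argwhere(l)[:,::-1],.091),"ray")
    m=sel(W,.38,.55,.18,.30,.05,.066)
    for A,c,l in blobs(m,8): print(n,A,c);rect(W[l],"lip")
W=cloud(grab("top"))
for x in np.arange(.53,.39,-.01):
        r=[]
        for y in np.arange(.20,.34,.01):
            m=sel(W,x,x+.01,y,y+.01,-.02,.6);r.append(f"{W[m][:,2].max()*1000:4.0f}" if m.sum() else "   .")
        print(f"{x:.2f}"," ".join(r))
E
```

```text
clock: 28.2
position: [0.5533, -0.0228, 0.2786]
ee_rot: [0.0, 0.956, 0.292, 0.001]
contact_force: [0.0, -0.4, -0.5]
width: 0.0858
[ 0.55331416 -0.0227876   0.27856907]
top 76 [177.72368421 217.84210526]
bar 76 c [472.4 260.4] size [13.9 51.1] ang 55.55 z [85.4 89.8 94.7]
ray 76 c [472.3 260.2] size [13.5 51.3] ang 55.93 z [91. 91. 91.]
top 32 [173.25    211.46875]
lip 32 c [494.5 286.3] size [16.2 62.4] ang 82.97 z [50.6 57.6 64.6]
top 81 [187.13580247 222.71604938]
lip 81 c [458.1 241.4] size [19.2 39.6] ang 54.6 z [52.1 56.6 61.7]
scene 57 [253.12280702 169.52631579]
bar 57 c [467.  259.9] size [18.8 50.3] ang 50.5 z [81.6 87.8 92.1]
ray 57 c [463.3 252.2] size [26.3 53.1] ang 54.46 z [91. 91. 91.]
scene 9 [261.55555556 171.22222222]
lip 9 c [515.3 287.7] size [11.5  3.5] ang 30.16 z [50.6 55.3 64.2]
scene 95 [253.05263158 176.67368421]
lip 95 c [466.5 260.1] size [75.9 48. ] ang 67.68 z [50.5 56.6 64.2]
0.53   48    2    5   43    5    3    7    4    4  110  285  291  291  398    .
0.52   42    5    3    3    4    3    5    6  138  143  149  292  296  137  191
0.51   57    6    2 
[... 319 characters left out ...]
   62   82   95   95    5  142  154  178  178  216  297  297
0.46    5    5   62   61   61  100   95   90    .  137  152  218  226  294  296
0.45    2    4    3   62   61   60   97   98   92    .  135  132  226  227  296
0.44    3    4    4   56   63   58   88   91    2    4    3  253  256  245  292
0.43    .    2    3    1   56    4   45    3    8    4    3  257  254  241  294
0.42    .    4    4    4    4    6    5    1    5    4    4  111  254  244  303
0.41    .    8    7    6    5    7    4    4    9    4    3  100  251  246  301
0.40    .   -5    2    5    5    1    6    1    5    0    7   13  243  246  308
0.39    .    .    5    3    3    1    6    5    8    2    5    2   12  242  310
```

Now the lip itself shows as a 19 x 40 mm patch at (458,241) mm, 55°. I can centre the jaws on it.

```bash
python3 -c "
from h import *
go(.4546,.235,.16,-35)"
```

```text
clock 28.35 pos [ 0.553  -0.023   0.2794] ROW [ 0.0625 -0.2691  0.1189] [  0.14  -0.09 -20.99] q6~ 62 w 0.0854 F [-0.2  0.5 -0.1]
```

```bash
python3 -m crank '[[0.015,-0.05,0,0,0,-5],[0.03,-0.11,0,0,0,-10],[0.045,-0.17,0,0,0,-15],[0.055,-0.22,0,0,0,-21],[0.0625,-0.25,0,0,0,-21],[0.0625,-0.269,0.02,0,0,-21],[0.0625,-0.269,0.06,0,0,-21],[0.0625,-0.269,0.1,0,0,-21],[0.0625,-0.269,0.119,0,0,-21],[0.0625,-0.269,0.119,0,0,-21],[0.0625,-0.269,0.119,0,0,-21]]' 0.75 20; python3 -c "
from h import *
go(.4546,.235,.032,-35)"
```

```text
clock: 29.72
position: [0.4549, 0.2353, 0.161]
ee_rot: [0.001, 0.887, 0.462, 0.002]
contact_force: [-0.6, 0.3, 0.3]
width: 0.0638
clock 29.73 pos [0.4549 0.2353 0.161 ] ROW [-0.0008 -0.0006  0.129 ] [ 0.22 -0.15  0.04] q6~ 62 w 0.0638 F [-0.6  0.3  0.3]
```

```bash
python3 -m crank '[[0,0,0.04,0,0,0],[0,0,0.07,0,0,0],[0,0,0.09,0,0,0],[0,0,0.1,0,0,0],[0,0,0.112,0,0,0],[0,0,0.122,0,0,0],[0,0,0.128,0,0,0],[0,0,0.128,0,0,0]]'; python3 -m crank '[[0,0,0,0,0,0],[0,0,0,0,0,0],[0,0,0,0,0,0],[0,0,0,0,0,0],[0,0,0,0,0,0]]' 0.3 30; python3 -c "
from h import *
s,r=st();p=s['position'];go(p[0]-.03,p[1]-.08,p[2],-35)"
```

```text
clock: 30.72
position: [0.4554, 0.2353, 0.0327]
ee_rot: [0.001, 0.887, 0.462, 0.002]
contact_force: [-0.0, 0.1, 0.5]
width: 0.064
clock: 31.35
position: [0.455, 0.2353, 0.0331]
ee_rot: [0.001, 0.887, 0.462, 0.002]
contact_force: [-2.5, -0.8, 4.6]
width: 0.039
clock 31.35 pos [0.455  0.2353 0.0331] ROW [-0.0828  0.0213 -0.0001] [ 0.18 -0.11  0.03] q6~ 55 w 0.039 F [-2.5 -0.8  4.6]
```

Gripped: 39 mm wide, as the lip should be. Drag it clear along the table.

```bash
python3 -m crank '[[-0.01,0.0025,0,0,0,0],[-0.02,0.005,0,0,0,0],[-0.032,0.008,0,0,0,0],[-0.044,0.011,0,0,0,0],[-0.056,0.014,0,0,0,0],[-0.068,0.017,0,0,0,0],[-0.078,0.02,0,0,0,0],[-0.083,0.021,0,0,0,0],[-0.083,0.021,0,0,0,0]]' ; python3 -m crank '[[0,0,0,0,0,0],[0,0,0,0,0,0],[0,0,0,0,0,0],[0,0,0,0,0,0]]' 0.75 ;python3 -m crank '[[0,0,-0.03,0,0,0],[0,0,-0.07,0,0,0],[0,0,-0.12,0,0,0],[0,0,-0.17,0,0,0],[-0.11,0.08,-0.22,0,0,10],[-0.11,0.08,-0.22,0,0,20],[-0.11,0.08,-0.22,0,0,30],[-0.11,0.08,-0.22,0,0,30]]'
python3 - <<'E'
from meas import *
s,r=st();print(s["position"])
for n in("top","scene"):
    d=grab(n);W=cloud(d);f=d["frame"];m=sel(W,.36,.52,.1,.30,.075,.1)&(f.max(2)<75)
    for A,c,l in blobs(m,8): print(n,A,c);rect(W[l],"bar");rect(ray(d,np.argwhere(l)[:,::-1],.091),"ray")
    m=sel(W,.36,.52,.1,.24,.05,.066)
    for A,c,l in blobs(m,15): print(n,A,c);rect(W[l],"lip")
E
```

```text
clock: 32.48
position: [0.4244, 0.1544, 0.0332]
ee_rot: [0.001, 0.887, 0.462, 0.001]
contact_force: [-0.9, -3.3, 3.1]
width: 0.039
clock: 32.98
position: [0.4244, 0.1546, 0.0331]
ee_rot: [0.001, 0.887, 0.462, 0.001]
contact_force: [0.2, -0.8, 0.3]
width: 0.0643
clock: 33.98
position: [0.4265, 0.0178, 0.2538]
ee_rot: [0.001, 0.976, 0.216, 0.002]
contact_force: [-0.3, 0.1, -0.4]
width: 0.0641
[0.42654565 0.01779938 0.25379028]
scene 37 [257.27027027 179.83783784]
bar 37 c [437.6 175.2] size [11.2 48.2] ang 58.1 z [82.1 86.8 90.8]
ray 37 c [433.  166.5] size [15.8 48.3] ang 54.39 z [91. 91. 91.]
scene 51 [256.58823529 190.7254902 ]
lip 51 c [424.7 159.9] size [24.8 38.2] ang 61.33 z [50.9 56.3 59.4]
```

```bash
python3 -c "
from h import *
go(.442,.18,.2,55)"
```

```text
clock 34.08 pos [0.4259 0.0194 0.2529] ROW [ 0.0828 -0.1386  0.0529] [ 1.6000e-01  1.0000e-02 -1.1983e+02] q6~ -33 w 0.064 F [-0.7  0.4  0.1]
```

```bash
python3 -m crank '[[0.01,-0.02,0,0,0,-10],[0.02,-0.04,0,0,0,-20],[0.03,-0.06,0,0,0,-30],[0.04,-0.08,0,0,0,-40],[0.05,-0.1,0,0,0,-50],[0.06,-0.12,0,0,0,-60],[0.083,-0.1386,0,0,0,-70],[0.083,-0.1386,0,0,0,-80],[0.083,-0.1386,0,0,0,-90],[0.083,-0.1386,0,0,0,-100],[0.083,-0.1386,0,0,0,-110],[0.083,-0.1386,0.01,0,0,-119.8],[0.083,-0.1386,0.03,0,0,-119.8],[0.083,-0.1386,0.05,0,0,-119.8],[0.083,-0.1386,0.053,0,0,-119.8],[0.083,-0.1386,0.053,0,0,-119.8]]' 0.7 40
python3 - <<'E'
from meas import *
go(.442,.18,.066,55)
for n in("top","scene"):
    d=grab(n);W=cloud(d);f=d["frame"];m=sel(W,.36,.52,.1,.26,.075,.1)&(f.max(2)<75)
    for A,c,l in blobs(m,8): print(n,A,c);rect(W[l],"bar")
    if n=="scene":cv2.imwrite("pics/v10.png",cv2.resize(f[120:210,200:320],None,fx=5,fy=5,interpolation=cv2.INTER_CUBIC))
E
```

```text
clock: 36.08
position: [0.4419, 0.1808, 0.1997]
ee_rot: [0.001, 0.3, 0.954, 0.0]
contact_force: [0.2, 0.1, -0.2]
width: 0.0597
clock 36.08 pos [0.4419 0.1808 0.1997] ROW [-0.0004 -0.0007  0.1337] [0.04 0.09 0.08] q6~ -33 w 0.0597 F [ 0.2  0.1 -0.2]
top 41 [206.75609756 223.63414634]
bar 41 c [452.1 172.6] size [13.3 29.6] ang 60.69 z [85.7 90.1 95. ]
scene 34 [257.47058824 179.73529412]
bar 34 c [437.2 174.5] size [ 9.8 48.1] ang 62.65 z [81.9 88.  91.6]
```

View pics/v10.png

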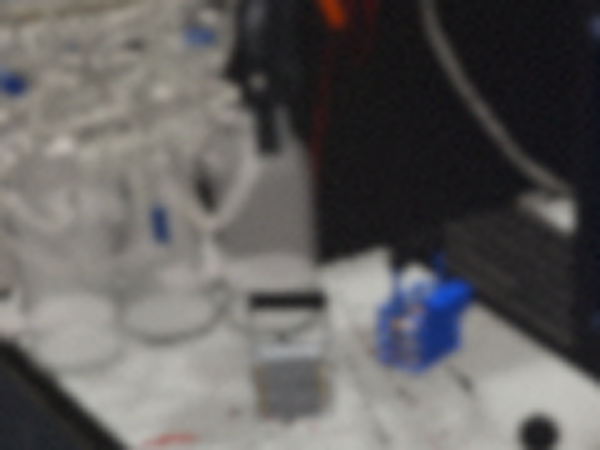

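The basket stands upright at crop (290,355), clear of the glassware; bar centre ≈(442,179) mm at about 57°. Grip it.

```bash
python3 -m crank '[[0,0,0.04,0,0,-1],[0,0,0.075,0,0,-2],[0,0,0.1,0,0,-2],[0,0,0.117,0,0,-2],[0,0,0.128,0,0,-2],[0,0,0.1327,0,0,-2],[0,0,0.1327,0,0,-2]]'; python3 -m crank '[[0,0,0,0,0,0],[0,0,0,0,0,0],[0,0,0,0,0,0],[0,0,0,0,0,0],[0,0,0,0,0,0],[0,0,0,0,0,0]]' 0 50; python3 -m crank '[[0,0,-0.02,0,0,0],[0,0,-0.06,0,0,0],[0,0,-0.11,0,0,0],[0,0,-0.16,0,0,0],[0,0,-0.18,0,0,0],[0,0,-0.18,0,0,0]]';python3 -c "
from h import *
go(*spot(.045,x=-.005),.2,6.5)"
```

```text
clock: 37.05
position: [0.4433, 0.1807, 0.0681]
ee_rot: [0.002, 0.284, 0.959, 0.001]
contact_force: [-0.2, 0.1, 0.8]
width: 0.0599
clock: 37.8
position: [0.4436, 0.1807, 0.0686]
ee_rot: [0.002, 0.284, 0.959, 0.001]
contact_force: [-1.2, -0.0, 5.0]
width: 0.015
clock: 38.55
position: [0.4433, 0.1809, 0.2495]
ee_rot: [0.003, 0.284, 0.959, 0.002]
contact_force: [-0.4, -0.3, -3.8]
width: 0.0148
clock 38.55 pos [0.4433 0.1809 0.2495] ROW [-0.2343 -0.352   0.0491] [ 0.4   0.18 50.54] q6~ -35 w 0.0148 F [-0.4 -0.3 -3.8]
```

```bash
python3 -m crank '[[-0.02,-0.03,0,0,0,4],[-0.045,-0.07,0,0,0,10],[-0.075,-0.11,0,0,0,17],[-0.1,-0.155,0,0,0,24],[-0.13,-0.2,0,0,0,31],[-0.16,-0.24,0,0,0,38],[-0.19,-0.285,0,0,0,44],[-0.215,-0.325,0,0,0,50.5],[-0.234,-0.352,0,0.4,0.2,50.5],[-0.234,-0.352,0,0.4,0.2,50.5],[-0.234,-0.352,0,0.4,0.2,50.5],[-0.234,-0.352,0.02,0.4,0.2,50.5],[-0.234,-0.352,0.045,0.4,0.2,50.5],[-0.234,-0.352,0.045,0.4,0.2,50.5],[-0.234,-0.352,0.045,0.4,0.2,50.5]]'
python3 - <<'E'
from meas import *
go(*spot(.045,x=-.005),.15,6.5)
d=grab("scene");f=d["frame"];cv2.imwrite("pics/v11.png",cv2.resize(f[150:310,250:430],(675,600)))
E
```

```text
clock: 40.42
position: [0.4489, -0.2412, 0.2047]
ee_rot: [0.0, 0.665, 0.747, 0.0]
contact_force: [0.4, 0.1, -2.2]
width: 0.0148
clock 40.42 pos [ 0.4489 -0.2412  0.2047] ROW [-0.0007 -0.0002  0.0547] [0.03 0.   0.1 ] q6~ -35 w 0.0148 F [ 0.4  0.1 -2.2]
```

View pics/v11.png

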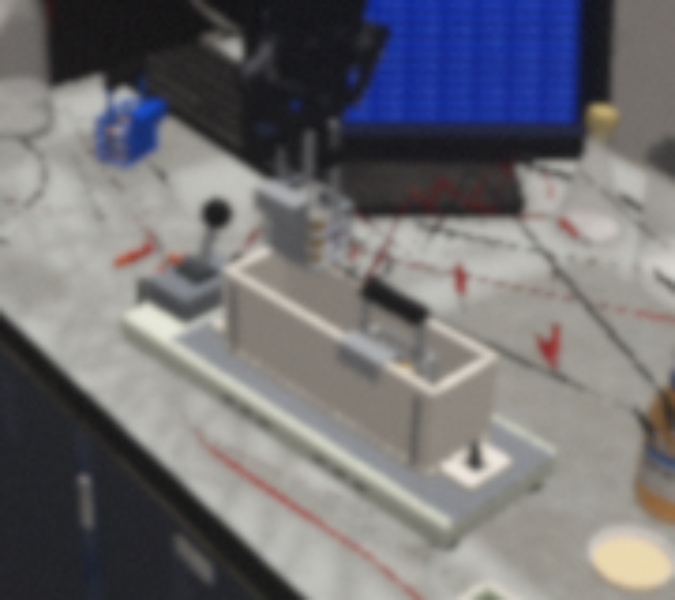

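The second basket is above the free half with its lip toward the near wall (285,215). The first hangs well at (395,330), and the toggle is off. Lower.

```bash
python3 -m crank '[[-0.0005,0,0.01,0,0,0],[-0.0005,0,0.02,0,0,0],[-0.0005,0,0.03,0,0,0],[-0.0005,0,0.04,0,0,0],[-0.0005,0,0.05,0,0,0],[-0.0005,0,0.053,0,0,0],[-0.0005,0,0.053,0,0,0]]'; python3 -c "
from h import *
go(*spot(.045,x=-.005),.12,6.5)"
```

```text
clock: 41.35
position: [0.4492, -0.2421, 0.1519]
ee_rot: [0.001, 0.665, 0.747, 0.0]
contact_force: [0.6, 0.1, -2.3]
width: 0.0151
clock 41.35 pos [ 0.4492 -0.2421  0.1519] ROW [ 0.0003 -0.0005  0.0319] [0.06 0.03 0.09] q6~ -35 w 0.0151 F [ 0.6  0.1 -2.3]
```

```bash
python3 -m crank '[[0,-0.0003,0.007,0,0,0],[0,-0.0003,0.014,0,0,0],[0,-0.0003,0.021,0,0,0],[0,-0.0003,0.025,0,0,0],[0,-0.0003,0.025,0,0,0]]';  python3 -m crank '[[0,0,0.003,0,0,0],[0,0,0.006,0,0,0],[0,0,0.008,0,0,0],[0,0,0.008,0,0,0]]'
```

```text
clock: 41.98
position: [0.4487, -0.242, 0.1265]
ee_rot: [0.0, 0.665, 0.747, 0.0]
contact_force: [-0.4, -0.2, -3.2]
width: 0.0152
clock: 42.48
position: [0.4487, -0.2419, 0.1186]
ee_rot: [0.0, 0.665, 0.747, 0.0]
contact_force: [0.9, -0.2, -1.7]
width: 0.0146
```

```bash
python3 -m crank '[[0,0,0.0015,0,0,0],[0,0,0.0015,0,0,0]]';python3 -m crank '[[0,0,0.0015,0,0,0],[0,0,0.0015,0,0,0]]'
```

```text
clock: 42.72
position: [0.449, -0.2419, 0.1183]
ee_rot: [0.001, 0.665, 0.747, 0.0]
contact_force: [-2.0, 1.6, 6.6]
width: 0.015
clock: 42.98
position: [0.449, -0.2419, 0.1183]
ee_rot: [0.001, 0.665, 0.747, 0.0]
contact_force: [-1.7, 1.7, 7.8]
width: 0.0148
```

Resting on the wall. Release, retract, and check.

```bash
python3 -m crank '[[0,0,-0.0005,0,0,0],[0,0,-0.0005,0,0,0],[0,0,-0.0005,0,0,0],[0,0,-0.0005,0,0,0],[0,0,-0.0005,0,0,0]]' 0.6;python3 -m crank '[[0,0,-0.02,0,0,0],[0,0,-0.06,0,0,0],[0,0,-0.1,0,0,0],[0,0,-0.13,0,0,0],[0,0,-0.13,0,0,0]]'; python3 -c "
from h import *
go(.36,0.03,.28,20)"
```

```text
clock: 43.6
position: [0.449, -0.2419, 0.1186]
ee_rot: [0.001, 0.665, 0.747, 0.0]
contact_force: [-0.4, 0.1, -0.6]
width: 0.0513
clock: 44.22
position: [0.4501, -0.2427, 0.251]
ee_rot: [0.004, 0.665, 0.747, 0.001]
contact_force: [0.2, 0.4, 0.1]
width: 0.0516
clock 44.23 pos [ 0.4501 -0.2427  0.251 ] ROW [ 0.2811 -0.058  -0.0307] [  0.3    0.31 -13.4 ] q6~ -15 w 0.0516 F [0.2 0.4 0.1]
```

```bash
python3 -m crank '[[0.28,-0.058,-0.03,0,0,-13],[0.28,-0.058,-0.03,0,0,-13],[0.28,-0.058,-0.03,0,0,-13],[0.28,-0.058,-0.03,0,0,-13],[0.28,-0.058,-0.03,0,0,-13],[0.28,-0.058,-0.03,0,0,-13],[0.28,-0.058,-0.03,0,0,-13]]' 0 20
python3 - <<'E'
from meas import *
im=[]
for n in("top","scene"):
    d=grab(n);W=cloud(d);f=d["frame"];print(n)
    m=sel(W,.38,.54,-.45,-.12,.098,.115)&(f.min(2)>140)
    if n=="top":
        for A,c,l in blobs(m,40): rect(ray(d,np.argwhere(l)[:,::-1],.105),"rim")
    m=sel(W,.4,.54,-.4,-.17,.12,.16)&(f.max(2)<75)
    for A,c,l in blobs(m,8): rect(W[l],"bar")
    m=sel(W,.37,.54,-.16,-.05,.085,.14)
    for A,c,l in blobs(m,8): rect(W[l],"ball");print("ball ray",ray(d,c,.1).round(4))
    im.append(cv2.resize(f[185:255,270:410] if n=="top" else f[150:300,250:430],(600,270 if n=="top" else 330)))
cv2.imwrite("pics/v12.png",np.vstack(im))
E
```

```text
clock: 45.1
position: [0.36, 0.0286, 0.2785]
ee_rot: [0.003, 0.576, 0.817, -0.0]
contact_force: [0.3, 1.1, 1.7]
width: 0.0002
top
rim 484 c [ 459.  -283.9] size [ 73.3 215.5] ang 6.87 z [105. 105. 105.]
bar 72 c [ 461.8 -324.6] size [12.6 49.7] ang 5.37 z [134.7 138.8 143.8]
bar 72 c [ 453.1 -237.2] size [13.  48.2] ang 8.12 z [134.3 138.  142.8]
ball 60 c [ 462.7 -106.6] size [24.  24.1] ang 61.63 z [103.4 110.2 117.4]
ball ray [[ 0.463  -0.1065  0.1   ]]
scene
bar 79 c [ 446.7 -243.4] size [13.1 49.7] ang 7.74 z [130.9 138.1 141. ]
bar 96 c [ 454.1 -328. ] size [16.7 52.2] ang 9.65 z [130.7 138.4 141.2]
ball 66 c [ 455.5 -107.4] size [18.  24.3] ang 51.1 z [ 87.2 104.9 115.4]
ball ray [[ 0.4571 -0.1039  0.1   ]]
```

View pics/v12.png

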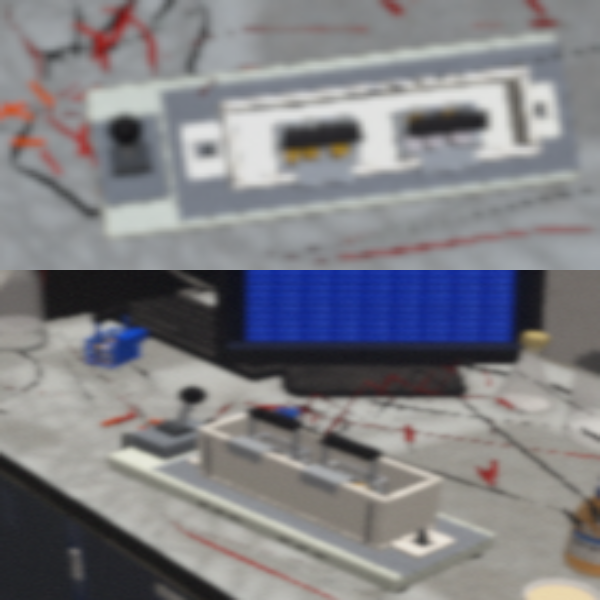

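Both baskets hang upright on the near wall: bars at crop (320,132) and (445,122), tops at z≈0.139. There are only two steel baskets in view. The toggle ball at (126,130) is still off, so I'll push it now from behind.

```bash
python3 -c "
from h import *
print(spot(.178,x=.064));go(*spot(.178,x=.064),.2,6.5)"
```

```text
[ 0.50223843 -0.1018992 ]
clock 45.2 pos [0.3603 0.028  0.2787] ROW [-0.1694  0.0901  0.08  ] [ 0.22  0.32 13.02] q6~ -18 w -0.0 F [-1.   0.   0.1]
```

```bash
python3 -m crank '[[-0.05,0.027,0,0,0,5],[-0.1,0.053,0,0,0,10],[-0.14,0.075,0,0,0,13],[-0.169,0.09,0.02,0.2,0.3,13],[-0.169,0.09,0.05,0.2,0.3,13],[-0.169,0.09,0.08,0.2,0.3,13],[-0.169,0.09,0.08,0.2,0.3,13],[-0.169,0.09,0.08,0.2,0.3,13]]'; python3 -m crank '[[0,0,0.03,0,0,0],[0,0,0.07,0,0,0],[0,0,0.1,0,0,0],[0,0,0.108,0,0,0],[0,0,0.108,0,0,0]]'; python3 -c "
from h import *
go(*spot(.178,x=.005),.091,6.5)"
```

```text
clock: 46.2
position: [0.5026, -0.1025, 0.2006]
ee_rot: [0.001, 0.666, 0.746, 0.0]
contact_force: [0.1, 0.6, 0.4]
width: -0.0002
clock: 46.82
position: [0.5037, -0.103, 0.0936]
ee_rot: [0.002, 0.666, 0.746, 0.001]
contact_force: [0.9, 1.0, -0.0]
width: -0.0001
clock 46.83 pos [ 0.5037 -0.103   0.0936] ROW [ 0.0012 -0.0604  0.0024] [ 0.17  0.09 -0.05] q6~ -20 w -0.0001 F [ 0.9  1.  -0. ]
```

```bash
python3 -m crank '[[0.001,-0.01,0.002,0,0,0],[0.001,-0.02,0.002,0,0,0],[0.001,-0.03,0.002,0,0,0],[0.001,-0.04,0.002,0,0,0],[0.001,-0.05,0.002,0,0,0],[0.001,-0.058,0.002,0,0,0],[0.001,-0.06,0.002,0,0,0],[0.001,-0.06,0.002,0,0,0]]'; python3 -m crank '[[0,-0.002,0,0,0,0],[0,-0.004,0,0,0,0],[0,-0.004,0,0,0,0]]'
```

```text
clock: 47.82
position: [0.4433, -0.1085, 0.0912]
ee_rot: [0.001, 0.666, 0.746, 0.0]
contact_force: [0.5, -0.2, -0.1]
width: 0.0001
clock: 48.2
position: [0.4392, -0.109, 0.0911]
ee_rot: [0.001, 0.666, 0.746, 0.0]
contact_force: [0.4, -0.3, -0.8]
width: -0.0001
```

```bash
python3 -m crank '[[0,-0.002,0,0,0,0],[0,-0.004,0,0,0,0],[0,-0.004,0,0,0,0]]'; python3 -m crank '[[0,-0.002,0,0,0,0],[0,-0.003,0,0,0,0],[0,-0.003,0,0,0,0]]'
python3 - <<'E'
from meas import *
for n in("top","scene"):
    d=grab(n);W=cloud(d);f=d["frame"]
    m=sel(W,.35,.5,-.16,-.05,.085,.12)&(f.max(2)<75)
    for A,c,l in blobs(m,8): rect(W[l],n)
E
```

```text
clock: 48.58
position: [0.437, -0.1095, 0.0916]
ee_rot: [0.002, 0.667, 0.745, 0.002]
contact_force: [4.7, 1.3, -1.8]
width: -0.0002
clock: 48.95
position: [0.4369, -0.1099, 0.0921]
ee_rot: [0.005, 0.667, 0.745, 0.004]
contact_force: [7.1, 1.9, -3.2]
width: -0.0
scene 71 c [ 415.5 -115.9] size [35.2 15. ] ang 8.62 z [ 96.4 106.4 117.1]
```

End stop met (position holds while the force rises). Back off and check.

```bash
python3 -m crank '[[0,0.02,0,0,0,0],[0,0.05,0,0,0,0],[0,0.06,-0.03,0,0,0],[0,0.06,-0.09,0,0,0],[0,0.06,-0.15,0,0,0],[0.1,0.0,-0.2,0,0,0],[0.18,-0.06,-0.2,0,0,0],[0.18,-0.06,-0.2,0,0,0],[0.18,-0.06,-0.2,0,0,0],[0.18,-0.06,-0.2,0,0,0]]'
python3 - <<'E'
from meas import *
im=[]
for n in("top","scene"):
    d=grab(n);W=cloud(d);f=d["frame"];print(n)
    m=sel(W,.38,.54,-.45,-.12,.098,.115)&(f.min(2)>140)
    if n=="top":
        for A,c,l in blobs(m,40): rect(ray(d,np.argwhere(l)[:,::-1],.105),"rim")
    for lab,b in(("bar",(.4,.54,-.4,-.17,.12,.16)),("ball",(.36,.54,-.16,-.05,.085,.14))):
        m=sel(W,*b)&(f.max(2)<75)
        for A,c,l in blobs(m,8): rect(W[l],lab)
    im.append(cv2.resize(f[140:255,270:440] if n=="top" else f[150:300,250:430],(600,270 if n=="top" else 330)))
cv2.imwrite("pics/v13.png",np.vstack(im));print(spot(.178,x=-.0264), spot(.178,x=-.0206))
s,r=st();print(s["clock"],s["position"],s["contact_force"])
E
```

```text
clock: 50.3
position: [0.3525, 0.0636, 0.2913]
ee_rot: [0.004, 0.666, 0.746, 0.003]
contact_force: [0.4, 0.5, 1.5]
width: -0.0001
top
rim 485 c [ 458.7 -284.1] size [ 73.7 215.1] ang 7.0 z [105. 105. 105.]
bar 71 c [ 461.8 -324.8] size [12.5 48.6] ang 4.9 z [133.2 139.6 143.9]
bar 72 c [ 455.7 -239.9] size [12.4 48.2] ang 6.87 z [133.6 137.7 140.6]
ball 40 c [ 415.5 -110.4] size [18.  17.9] ang 88.8 z [102.1 110.6 113.5]
scene
bar 84 c [ 450.1 -245. ] size [16.9 51.8] ang 1.22 z [129.9 136.6 139.7]
bar 94 c [ 455.4 -328.4] size [14.3 52.9] ang 6.34 z [130.8 137.9 141.3]
ball 38 c [ 406.8 -117.1] size [13.4 19. ] ang 68.24 z [ 95.5 104.7 110.8]
[ 0.41241953 -0.11213277] [ 0.41818225 -0.1114762 ]
50.4 [0.35475271 0.06225843 0.29097124] [ 0.76115879  0.04478033 -0.62069799]
```

I've reached the picture limit, so I go on by numbers. The left basket's bar reads about 3 mm shifted, so I'll check it and the toggle more closely.

Run:
```python
from meas import *
t=np.radians(6.5);ex=np.array([np.cos(t),np.sin(t)]);ey=np.array([-ex[1],ex[0]]);c0=np.array([.4588,-.286])
def loc(P): q=(P[:,:2]-c0);return np.c_[q@ex,q@ey,P[:,2]]
for k in range(2):
  for n in("top","scene"):
    d=grab(n);W=cloud(d);f=d["frame"]
    L=np.full(W.shape,np.nan);L[...]=loc(W.reshape(-1,3)).reshape(W.shape)
    for lab,y0 in(("R",-.045),("L",.045)):
        m=(abs(L[...,1]-y0)<.04)&(L[...,2]>.122)&(L[...,2]<.16)&(abs(L[...,0])<.04)&(f.max(2)<75)
        P=L[m];A=np.c_[P[:,:2],np.ones(len(P))];top=P[P[:,2]>np.percentile(P[:,2],30)]
        print(n,lab,"bar",np.median(P,0).round(4),"range y",np.percentile(P[:,1],[3,97]).round(3),"endz",np.median(P[P[:,1]<np.median(P[:,1])-.012][:,2]).round(4),np.median(P[P[:,1]>np.median(P[:,1])+.012][:,2]).round(4))
        m=(abs(L[...,1]-y0)<.03)&(L[...,2]>.106)&(L[...,2]<.118)&(L[...,0]>-.055)&(L[...,0]<-.012)
        if m.sum()>5: print("   lip",m.sum(),np.median(L[m],0).round(4))
    m=(abs(L[...,1]-.178)<.03)&(L[...,2]>.088)&(L[...,2]<.14)&(abs(L[...,0])<.06)
    print(n,"ball",m.sum(),np.median(L[m],0).round(4),np.percentile(L[m],[3,97],axis=0).round(3).tolist())
```

```text
top R bar [-0.0019 -0.0392  0.1383] range y [-0.062 -0.016] endz 0.1391 0.1391
   lip 59 [-0.0284 -0.0403  0.1086]
top L bar [0.002  0.0459 0.1379] range y [0.025 0.069] endz 0.1379 0.1377
   lip 54 [-0.0256  0.0445  0.1086]
top ball 57 [-0.024  0.178  0.108] [[-0.035, 0.167, 0.101], [-0.014, 0.188, 0.113]]
scene R bar [-0.0112 -0.0436  0.1377] range y [-0.067 -0.019] endz 0.1368 0.1387
   lip 66 [-0.0331 -0.0409  0.1082]
scene L bar [-0.008   0.038   0.1371] range y [0.017 0.066] endz 0.1354 0.1373
   lip 57 [-0.032   0.0452  0.1077]
scene ball 58 [-0.0328  0.1742  0.1052] [[-0.042, 0.168, 0.095], [-0.022, 0.188, 0.112]]
top R bar [-0.0019 -0.0387  0.1394] range y [-0.062 -0.015] endz 0.1395 0.139
   lip 55 [-0.0271 -0.0406  0.1089]
top L bar [0.0022 0.0464 0.1384] range y [0.025 0.07 ] endz 0.1389 0.1381
   lip 65 [-0.0271  0.0455  0.1083]
top ball 56 [-0.0242  0.1781  0.1079] [[-0.035, 0.167, 0.102], [-0.014, 0.188, 0.115]]
scene R bar [-0.0112 -0.0451  0.1382] range y [-0.068 -0.019] endz 0.1371 0.1386
   lip 65 [-0.035  -0.0405  0.1081]
scene L bar [-0.0067  0.0387  0.1368] range y [0.018 0.065] endz 0.1344 0.1368
   lip 55 [-0.031   0.0453  0.1079]
scene ball 58 [-0.0341  0.1741  0.1058] [[-0.042, 0.169, 0.094], [-0.022, 0.186, 0.113]]
```

```bash
python3 -c "
from h import *
print(job.sign_off())"
```

```text
the job is handed in; nothing more can be done
None
```

The cleaning bath is set up and handed in at about 51 s on the robot's clock, but sign-off reports no verdict.

**What I did**
- **Trough:** I seated it on both pegs.
- **Baskets:** I hung the two steel baskets I could find on the wall nearest the robot; I saw no third.
- **Second basket:** it stood hard against glassware, so I first dragged it clear by its lip. The first try at gripping that lip slipped off and turned the basket about 20°. The second held.
- **Toggle:** I pushed it over until it stopped moving and the push force rose to 7 N.

**What the last checks showed**
- **Trough:** the rim reads (459, −284) mm at 7.0°, and the pegs' midpoint reads (461, −284) mm at 6.7°.
- **Baskets:** both lips are over the near wall, and the bars stand at about 0.138–0.139 m, where a hung basket gives 0.135 m for the bar's centre and 0.141 m for its top.
- **Toggle:** the ball mirrors its off position (+24 mm to −24 mm), which fits full travel. Taken alone, that reading gives about 0.91 rad, above the required 0.85 but not by much.
- **Arm:** clear of everything, with contact force near zero.

**What disagreed or was not checked**
- **Left basket:** its bar moved about 3 mm and dropped about 1 mm while I worked the toggle. It is still on the wall and within limits; I don't know what moved it.
- **Camera mismatch:** the two cameras disagree by 3–9 mm on bar and ball positions across the base.
- **Last picture:** refused by the viewer's limit, so the final check was by numbers only.
- **Bystander items:** I did not measure the jar, dish, timer, bottle or eraser at the end. The arm did not work near them.

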